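Tip the off-cut tray over the scrap box rim

TASK

Empty the tray of steel off-cuts into the scrap box the way a welder does: slide the loaded tray along the riser block and across the gap until its folded-down front lip is over the box's near rim, then lift the tray's back so that the lip hooks on that rim, and tip the tray over it until all five pieces have slid into the box. Then let the empty tray back down to lie flat on the riser block, and let go; feel for the rim so that the scrap box is not shoved out of its place, and do not knock the other things about.

Things in the scene. Friction and masses are not known exactly. Their poses are not given: they have to be found in the camera images.
- tray: Loose sheet-metal tray, 0.3-0.56 kg empty, on the riser block. Origin: mid-length, on the plane of its runners' undersides; x forward to the open pouring edge (to the scrap box), z up. Floor 150 mm wide, x = -85 to 90 mm, underside 11 mm up, 3 mm thick; side walls 35-45 mm high. No front wall, but the last 27 mm of the floor ramp up by 20 degrees (9 mm). Heights count from this origin.
- tray_lip (a point): Lower edge, mid-width, of the hook lip: the tray's front edge folded straight down, 6 mm below the floor (tray x = 87 to 90 mm, heights 11 down to 5 mm). With the tray flat on the block it passes 3 mm above the box's rim. Axes as the tray.
- tray_runners (a point): Under the tray, midway between the front ends of its two runners (tray x = 75, y = 0, height 0). Runners: 11 mm high, 12 mm wide, at y = +-55 mm, x = -80 to 75 mm. The 12 mm slot between runner ends and lip takes the box's 8 mm rim; the runner ends butt on the rim's outside.
- tray_hem (a point): Outer lower edge, mid-width, of the hem on the tray's back (tray x = -107, height 50 mm). The back wall's outer face is at x = -85 mm; from its top a flange, 150 mm wide, reaches out backwards to x = -107 (underside 56 mm up, top 59) and its outer edge is turned down 6 mm. Fingers can go under it. Axes as the tray.
- riser: Dark U-shaped clamping block with bores, 200 (x) x 150 (y) x 100 mm high, fixed to the table. Origin: centre of its foot; x towards the scrap box. Its flat top, 100 mm above the table, carries the tray; steel on steel, friction about 0.5 to 0.7 (tray, block, box and off-cuts).
- scrap_box: Grey sheet-steel scrap box 240 (x) x 260 (y) x 102 mm high, with some scrap in it, about 4 kg, loose on the table. Origin: centre of its underside; its -x side faces the riser block across a gap of about 25 to 58 mm, up to 3 degrees askew. Inner floor about 12 mm up.
- box_rim (a point): Top of the rim, middle of the scrap box's side that faces the riser block (box x = -116, y = 0, 102 mm up). The rim is a rolled round edge of 8 mm diameter all round the box, its axis 98 mm up, 116 mm from the centre on this side. Axes as the box.
- plate_a_mid (a point): flat steel plate 42 x 28 x 6 mm, a loose off-cut in the tray at the start; this point is its middle. All five together weigh about 0.31 kg.
- plate_b_mid (a point): flat steel plate 40 x 26 x 8 mm, a loose off-cut in the tray at the start; this point is its middle. All five together weigh about 0.31 kg.
- bar_stub_mid (a point): dark steel bar stub 40 x 20 x 12 mm, a loose off-cut in the tray at the start; this point is its middle. All five together weigh about 0.31 kg.
- angle_stub_mid (a point): dark steel angle stub 36 mm long, legs 28 mm (flat) and 28 mm (upright), 4 mm thick, a loose off-cut in the tray at the start; this point is its middle. All five together weigh about 0.31 kg.
- tube_stub_mid (a point): square steel tube stub 38 long, 25 x 25 mm, a loose off-cut in the tray at the start; this point is its middle. All five together weigh about 0.31 kg.
- wire_brush: Bystander: wooden wire brush 270 mm long, lying on the table; origin at its underside.
- chipping_hammer: Bystander: chipping hammer 270 mm long, lying on the table; origin at its underside.
- spray_can: Bystander: spray can, 58 mm wide, 160 mm high, standing; origin at its underside.
- wire_spool: Bystander: small wire spool, 100 mm wide, 45 mm high, lying flat; origin at its underside.
- magnet_square: Bystander: flat welding magnet about 90 x 90 x 16 mm; origin at its underside.
- screw_clamp: Bystander: screw clamp 270 mm long, lying on the table; origin at its underside.
- paste_tin: Bystander: tin 70 mm wide, 50 mm high; origin at its underside.
Things that resemble listed ones, but are neither listed nor needed, are in the scene too. What is shaped like the part that bears angle_stub_mid but brown or turquoise is not meant. What is shaped like the part that bears bar_stub_mid but brown is not meant.

How it is judged:
On the way, in this order (a step that is already met when the one before it is completed fails the run):
1. the tray, still holding all five off-cuts, has its hook lip over the box's near rim, just inside the box (x of tray_lip in the frame of scrap_box between -0.113 and -0.085 m and y of tray_lip in the frame of scrap_box between -0.11 and 0.11 m and z of tray_lip in the frame of scrap_box below 0.125 m and angle between tray's own z axis and vertical below 0.3 rad and x of each of plate_a_mid, plate_b_mid, bar_stub_mid, angle_stub_mid, tube_stub_mid in the frame of tray below 0.095 m and z of each of plate_a_mid, plate_b_mid, bar_stub_mid, angle_stub_mid, tube_stub_mid in the frame of tray above 0.01 m), for 0.1 s.
2. the tray is tipped by more than 26 degrees with its lip hooked down inside the box's near rim (angle between tray's own z axis and vertical above 0.45 rad and x of tray_lip in the frame of scrap_box between -0.116 and -0.085 m and z of tray_lip in the frame of scrap_box between 0.06 and 0.1 m), for 0.2 s.
At the end, for the whole second after the job is handed in: All five off-cuts lie at rest inside the scrap box, below its rim; the tray lies flat on the riser block again (tilt under 0.06 rad, its underside at 96 to 105 mm, its middle within 120 mm of the block's), at rest (x of plate_a_mid in the frame of scrap_box between -0.115 and 0.115 m and y of plate_a_mid in the frame of scrap_box between -0.125 and 0.125 m and z of plate_a_mid in the frame of scrap_box between 0 and 0.09 m and x of plate_b_mid in the frame of scrap_box between -0.115 and 0.115 m and y of plate_b_mid in the frame of scrap_box between -0.125 and 0.125 m and z of plate_b_mid in the frame of scrap_box between 0 and 0.09 m and x of bar_stub_mid in the frame of scrap_box between -0.115 and 0.115 m and y of bar_stub_mid in the frame of scrap_box between -0.125 and 0.125 m and z of bar_stub_mid in the frame of scrap_box between 0 and 0.09 m and x of angle_stub_mid in the frame of scrap_box between -0.115 and 0.115 m and y of angle_stub_mid in the frame of scrap_box between -0.125 and 0.125 m and z of angle_stub_mid in the frame of scrap_box between 0 and 0.09 m and x of tube_stub_mid in the frame of scrap_box between -0.115 and 0.115 m and y of tube_stub_mid in the frame of scrap_box between -0.125 and 0.125 m and z of tube_stub_mid in the frame of scrap_box between 0 and 0.09 m and angle between tray's own z axis and vertical below 0.06 rad and height (world z) of tray between 0.096 and 0.105 m and horizontal distance between tray and riser below 0.12 m and linear speed of each of plate_a, plate_b, bar_stub, angle_stub, tube_stub, tray below 0.03 m/s); the robot touches nothing.
It fails at once if the scrap box is shifted more than 10 mm (distance of scrap_box from where it was at the start of the episode above 0.01 m).
It fails at once if a bystander is moved more than 30 mm (distance of any of wire_brush, chipping_hammer, spray_can, wire_spool, magnet_square, screw_clamp, paste_tin from where it was at the start of the episode above 0.03 m).
It also fails if it takes over 48 s, if anything falls off the work surface, if the arm or the gripper's body presses on something with over 40 N, if the wrist force passes 120 N, or if a joint passes its speed limit or range.

ROBOT

A 6-joint arm with a two-finger parallel gripper is mounted at the origin on the work surface. World frame = base frame: x ahead of the robot, y to its left, z up, the work surface at z = 0. Lengths are in m, angles in rad, forces in N, time in s.
With the tool pointing down it reaches from about 0.35 to 0.775 m from the base axis. Payload 7.3 kg.
Tool frame: the origin (TCP) lies at the very end of the fingers, on their centre line; the grasp point (between the pads) lies 19 mm behind it; z points along the fingers, x is the direction in which the jaws open and shut, and the axes are right-handed (so a half turn about z gives the same grasp; the last joint's range is limited). The gripper opens to 92 mm and grips with 3 to 60 N. Pads are 19 mm wide; open, the fingers measure 130 mm over their backs; the gripper's body (75 mm by 190 mm) begins 47 mm behind the grasp point.
Start: joints at [-1.352, 0.342, 1.524, -0, 1.275, -0.146], TCP at [0.187, -0.49, 0.227] pointing down, gripper open.
Joint ranges: [-2.53, 2.53], [-0.77, 2.02], [0.04, 2.7], [-1, 4.14], [0.28, 2.66], [-3.11, 3.11]. Speed limits (rad/s): [2.57, 2.57, 3.14, 3.14, 3.14, 3.14].

INTERFACE

Orientations are given as [roll, pitch, yaw] about the fixed x, y, z axes, in that order (R = Rz(yaw) Ry(pitch) Rx(roll)).
In Python, from cell import observe, read_camera, camera_params, hand_in gives the robot as it stands.
- The arm moves only by the tool apply_moves, never from a script. Its argument "increments" is a list of rows, each an object with "grip": the opening, from 0 (shut) to 1 (fully open); "linear": the shift along the world's x, y, z in mm, a list of three; "turn": the turn, a rotation vector about the world's x, y, z in units of 6 degrees (1.0 is 6 degrees), a list of three. A call has 1 to 10 rows; each row is the pose to reach, as a shift and turn from the pose commanded when the call began; what a row does not reach only later rows make up. A row lasts 1/10 s, in which the tool goes at most 50 mm and 8.59 degrees, less where a joint would pass 70% of its speed; a pose out of reach is approached as far as the arm can. A call with a gripper value outside its range is refused whole. The fingers move at their own pace and stop on an object; "grip_force" is the grip in N (left out, the last holds). Time passes only in rows, so rows that repeat a pose let the fingers close. It gives the time, the measured TCP pose, the force and the opening at its end, in the units of the state.
- observe(): the state, without advancing time (a new reading comes with each control period).
- read_camera(name): name is "side" or "top" or "wrist"; returns the picture (400x640x3 uint8, red, green, blue); there is no depth.
- camera_params(name): a dict with "camera_matrix" (3x3 intrinsics, pixels), "k1" (the pictures are not rectified: a ray, as slopes to the right and down, at radius r is drawn at 1 + k1 r^2 times it, then the intrinsics apply), "world_to_cam" (4x4, takes a point from world to camera coordinates); the wrist camera has in their place "hand_eye" (4x4, takes a point from camera to tool coordinates, whose origin is the TCP and whose axes are the tool frame's). Camera axes: x right, y up, looking along -z (the intrinsics and any distortion apply to the point x, -y, -z); pixel columns grow to the right and rows downward; lengths in m; the calibration is good to about 2 mm. A picture is of the moment at which its call begins: read the wrist's pose just before it. camera_params takes no time and is no camera call.
- hand_in(): hands the job in, once; it reports no verdict.
The state is a dict: "time": time; "qpos": joint angles; "qvel": joint speeds; "joint_efforts": joint torques, N m; "tool_pos": TCP position; "tool_rot": TCP orientation; "contact_force": force on the tool from outside, world axes, zero at the start; "torque": the same for the moment, N m; "opening": finger opening in m.
Only numpy, scipy, OpenCV 4.12 (cv2) and the standard library are available. Lean on these libraries where they do the work, as an engineer would, in place of code of your own. Each camera call takes 0.05 s, during which the arm holds its last target.

## Working session

There is one attempt and no reset: what is moved stays moved. The work goes in short steps, Python scripts to look and compute and a tool call to move; the robot and the scene stay as the last step left them, time stands still between calls to the robot, and variables do not carry over. Pictures are saved under pics/ and viewed, and the job is handed in when it is done.

Besides the shell and the picture viewer there is one more tool, called after "Request:" in YAML: its name, and indented under it one key for each argument. apply_moves: Moves the arm, as the interface text tells. Its arguments: {"type":"object","properties":{"increments":{"type":"array","items":{"type":"object","properties":{"grip":{"type":"number"},"linear":{"type":"array","items":{"type":"number"}},"turn":{"type":"array","items":{"type":"number"}}}}},"grip_force":{"type":"number"}},"required":["increments"]}

```bash
mkdir -p pics; ls; python3 - <<'E'
from cell import *
import cv2
s=observe();print(s)
for n in ("side","top","wrist"):
    im=read_camera(n);cv2.imwrite(f"pics/{n}0.png",im[:,:,::-1]);print(n,camera_params(n))
E
```

```text
pics
{'time': 0.0, 'qpos': array([-1.35201137e+00,  3.42721748e-01,  1.52503174e+00, -2.41747806e-05,
        1.27539013e+00, -1.45966274e-01]), 'qvel': array([ 1.47880996e-04,  1.40306201e-03,  1.14386222e-05, -5.08196248e-04,
       -8.51208549e-04, -4.44888850e-04]), 'joint_efforts': array([ 1.15196026e-04, -4.31242847e+01, -2.44220245e+01,  7.17799016e-02,
        5.58531994e-02, -1.25685765e-04]), 'tool_pos': array([ 0.18721619, -0.49004262,  0.22604033]), 'tool_rot': array([-3.14138994e+00,  1.53783739e-03, -1.20603788e+00]), 'contact_force': array([0.24958311, 0.36397873, 0.22445184]), 'torque': array([ 0.01704147, -0.00547286, -0.00187394]), 'opening': 0.09151592052517164}
side {'camera_matrix': array([[484.9388819 ,   0.        , 326.90460409],
       [  0.        , 484.9388819 , 195.65320022],
       [  0.        ,   0.        ,   1.        ]]), 'k1': -0.07720117072419527, 'world_to_cam': array([[ 0.84690011, -0.53174885, -0.00183243, -0.4378505 ],
       [ 0.40910698,  0.64936304,  0.64106093, -0.30866227],
       [-0.3396935 , -0.54366424,  0.7674878 , -1.31548848],
     
[... 385 characters left out ...]
, -0.57557412],
       [-0.17182305, -0.00847819,  0.98509135, -1.26382054],
       [ 0.        ,  0.        ,  0.        ,  1.        ]])}
wrist {'camera_matrix': array([[309.02863235,   0.        , 318.38616114],
       [  0.        , 309.02863235, 198.52648502],
       [  0.        ,   0.        ,   1.        ]]), 'k1': 0.007044025131193952, 'hand_eye': array([[ 9.99999881e-01,  3.40073788e-04, -3.49759685e-04,
        -9.16311010e-04],
       [ 2.21931849e-04, -9.55613509e-01, -2.94623101e-01,
        -8.06528846e-02],
       [-4.34428673e-04,  2.94622988e-01, -9.55613471e-01,
        -1.57059317e-01],
       [ 0.00000000e+00,  0.00000000e+00,  0.00000000e+00,
         1.00000000e+00]])}
```

View pics/side0.png

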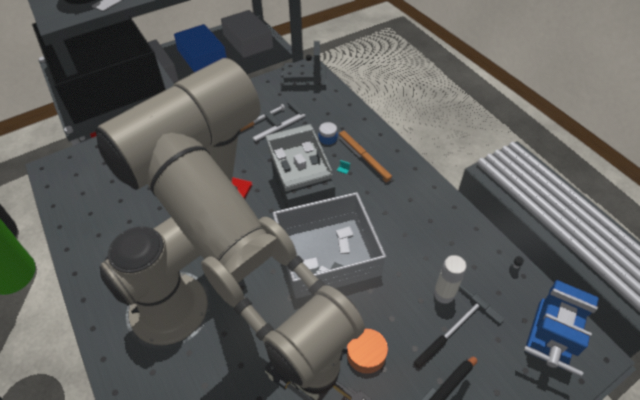

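View pics/top0.png

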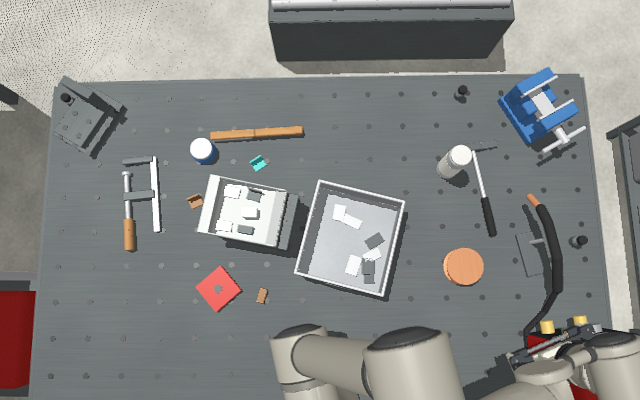

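View pics/wrist0.png

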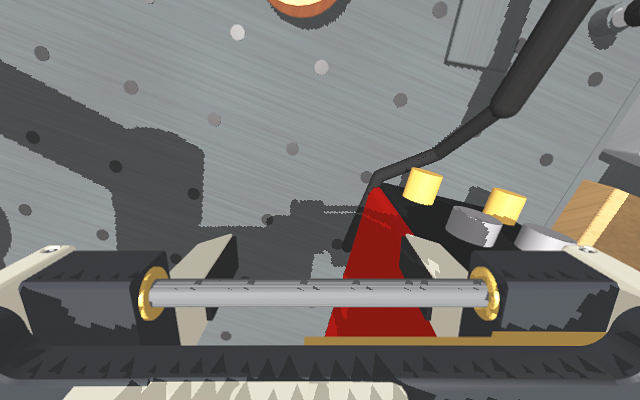

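```bash
python3 - <<'E'
import cv2
im=cv2.imread("pics/top0.png");c=im[150:320,180:420];cv2.imwrite("pics/topc.png",cv2.resize(c,None,fx=3.3,fy=3.3,interpolation=cv2.INTER_CUBIC))
im=cv2.imread("pics/side0.png");c=im[110:300,240:400];cv2.imwrite("pics/sidec.png",cv2.resize(c,None,fx=3.1,fy=3.1,interpolation=cv2.INTER_CUBIC))
E
```

```text
(no output)
```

View pics/topc.png

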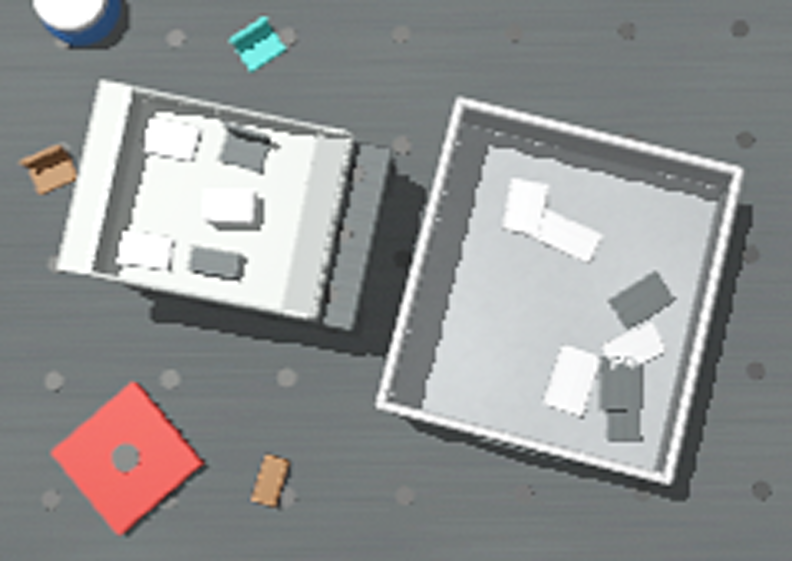

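View pics/sidec.png

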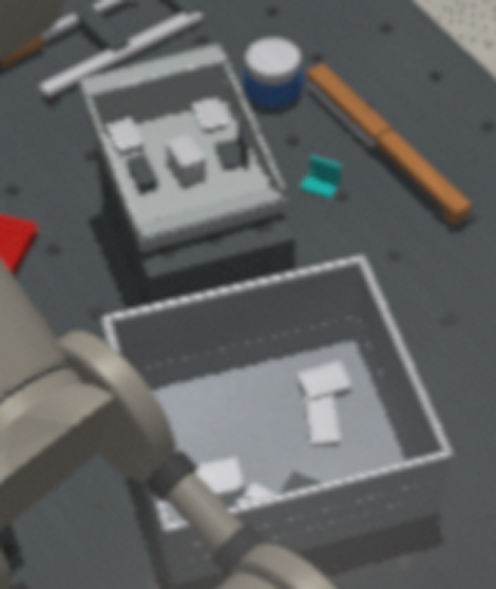

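```bash
cat > h.py <<'E'
import numpy as np,cv2
from cell import *
def ray(n,px,P=None):
    P=P or camera_params(n);K=P["camera_matrix"];k=P["k1"]
    d=np.array([(px[0]-K[0,2])/K[0,0],(px[1]-K[1,2])/K[1,1]]);u=d.copy()
    for _ in range(20):u=d/(1+k*(u@u))
    c=np.array([u[0],-u[1],-1])
    W=P["world_to_cam"];R=W[:3,:3];return -R.T@W[:3,3],R.T@c
def onz(n,px,z):
    o,v=ray(n,px);return o+v*(z-o[2])/v[2]
def proj(n,p,P=None):
    P=P or camera_params(n);W=P["world_to_cam"];c=W[:3,:3]@np.array(p)+W[:3,3]
    u=np.array([c[0],-c[1]])/-c[2];u=u*(1+P["k1"]*(u@u));K=P["camera_matrix"]
    return K[0,0]*u[0]+K[0,2],K[1,1]*u[1]+K[1,2]
E
python3 - <<'E'
from h import *
def T(l,z,off=(180,150),s=3.3,n="top"):
    return np.array([onz(n,((a+.5)/s-.5+off[0],(b+.5)/s-.5+off[1]),z)[:2] for a,b in l])
np.set_printoptions(precision=4,suppress=True)
fl=T([(103,80),(60,270)],.159);print("flange",fl,np.linalg.norm(fl[0]-fl[1]))
fr=T([(352,137),(320,320)],.123);print("front",fr,np.linalg.norm(fr[0]-fr[1]))
bx=T([(458,98),(742,170),(668,483),(378,405)],.1);print("box",bx,bx.mean(0),np.linalg.norm(bx-np.roll(bx,-1,0),axis=1))
ri=T([(391,148),(352,330)],.1);print("riser",ri,np.linalg.norm(ri[0]-ri[1]))
S=lambda l,z:T(l,z,(240,110),3.1,"side")
print("side flange",S([(82,85),(220,47)],.159))
print("side box",S([(103,318),(363,258),(450,455)],.1))
print("side riser",S([(142,272),(294,238)],.1))
for nm,a in (("fl",fl),("fr",fr),("ri",ri),("box near",bx[[0,3]])):
    d=a[0]-a[1]; print(nm,a.mean(0),"x-dir deg",np.degrees(np.arctan2(d[1],d[0]))-90)
E
```

```text
flange [[0.6253 0.274 ]
 [0.477  0.3032]] 0.1511853398922285
front [[0.584  0.0822]
 [0.4389 0.1075]] 0.14720887734031748
box [[ 0.6194 -0.0024]
 [ 0.5565 -0.2307]
 [ 0.3097 -0.1622]
 [ 0.3731  0.0639]] [ 0.4647 -0.0829] [0.2368 0.2561 0.2349 0.255 ]
riser [[0.5788 0.0524]
 [0.4323 0.0843]] 0.14990473590434927
side flange [[0.4799 0.2993]
 [0.6274 0.2736]]
side box [[ 0.3745  0.0667]
 [ 0.6213 -0.0021]
 [ 0.5586 -0.2278]]
side riser [[0.4324 0.0962]
 [0.5788 0.0549]]
fl [0.5512 0.2886] x-dir deg -101.1573262291214
fr [0.5115 0.0949] x-dir deg -99.88676094743099
ri [0.5056 0.0683] x-dir deg -102.28180031145202
box near [0.4963 0.0307] x-dir deg -105.07379091204083
```

Request:
apply_moves:
  increments:
    - {"linear": [20,20,45],"grip": 1}
    - {"linear": [40,45,90],"grip": 1}
    - {"linear": [65,80,120],"grip": 1}
    - {"linear": [95,110,145],"grip": 1}
    - {"linear": [125,145,165],"grip": 1}
    - {"linear": [155,180,180],"grip": 1}
    - {"linear": [180,215,190],"grip": 1}
    - {"linear": [205,255,190],"grip": 1}
    - {"linear": [230,290,190],"grip": 1}
    - {"linear": [230,290,190],"grip": 1}

```text
schema error: expected keys grip, linear, turn
```

```bash
cat > log.py <<'E'
from h import *
import json
def log():
    s=observe();open("log.jsonl","a").write(json.dumps({k:np.array(v).tolist() for k,v in s.items()})+"\n")
    for k in("time","qpos","tool_pos","tool_rot","contact_force","opening"):print(k,np.round(s[k],4))
if __name__=="__main__":log()
E
python3 log.py
```

```text
time 0.15
qpos [-1.352   0.3425  1.5248  0.      1.2754 -0.146 ]
tool_pos [ 0.1873 -0.4902  0.2262]
tool_rot [-3.1414e+00  1.1000e-03 -1.2060e+00]
contact_force [ 0.525   0.0679 -0.4828]
opening 0.0917
```

Request:
apply_moves:
  increments:
    - {"linear": [10,45,0],"turn": [0,0,-1],"grip": 1}
    - {"linear": [20,90,0],"turn": [0,0,-2],"grip": 1}
    - {"linear": [30,135,0],"turn": [0,0,-3],"grip": 1}
    - {"linear": [40,180,0],"turn": [0,0,-4],"grip": 1}
    - {"linear": [50,225,0],"turn": [0,0,-5],"grip": 1}
    - {"linear": [60,270,0],"turn": [0,0,-5.4],"grip": 1}
    - {"linear": [70,315,-10],"turn": [0,0,-5.4],"grip": 1}
    - {"linear": [80,360,-20],"turn": [0,0,-5.4],"grip": 1}
    - {"linear": [90,390,-30],"turn": [0,0,-5.4],"grip": 1}
    - {"linear": [90,390,-30],"turn": [0,0,-5.4],"grip": 1}

```text
time: 1.15
tool_pos: [0.2767, -0.0969, 0.1958]
tool_rot: [3.139, 0.002, -1.766]
contact_force: [0.1, 0.2, 0.5]
opening: 0.0917
```

```bash
python3 log.py
```

```text
time 1.15
qpos [-6.0120e-01 -6.5200e-02  2.1085e+00  8.0000e-04  1.1009e+00  1.1646e+00]
tool_pos [ 0.2767 -0.0969  0.1958]
tool_rot [ 3.1395e+00  1.7000e-03 -1.7661e+00]
contact_force [0.1102 0.2363 0.4806]
opening 0.0917
```

Request:
apply_moves:
  increments:
    - {"linear": [0,0,50],"turn": [0,0,0],"grip": 1}
    - {"linear": [0,0,100],"turn": [0,0,0],"grip": 1}
    - {"linear": [20,30,140],"turn": [0,0,0],"grip": 1}
    - {"linear": [50,70,160],"turn": [0,0,0],"grip": 1}
    - {"linear": [80,110,180],"turn": [0,0,0],"grip": 1}
    - {"linear": [110,145,190],"turn": [0,0,0],"grip": 1}
    - {"linear": [140,180,200],"turn": [0,0,0],"grip": 1}
    - {"linear": [170,220,200],"turn": [0,0,0],"grip": 1}
    - {"linear": [200,260,200],"turn": [0,0,0],"grip": 1}
    - {"linear": [200,260,200],"turn": [0,0,0],"grip": 1}

```text
time: 2.15
tool_pos: [0.4798, 0.1624, 0.3946]
tool_rot: [3.139, -0.0, -1.768]
contact_force: [0.2, -1.2, -1.1]
opening: 0.0917
```

```bash
python3 log.py
```

```text
time 2.15
qpos [1.7440e-01 2.3740e-01 1.2172e+00 9.0000e-04 1.6895e+00 1.9427e+00]
tool_pos [0.4798 0.1624 0.3946]
tool_rot [ 3.1389e+00 -1.0000e-04 -1.7683e+00]
contact_force [ 0.23   -1.1553 -1.1109]
opening 0.0917
```

Request:
apply_moves:
  increments:
    - {"linear": [0,0,0],"turn": [1.2,-0.2,0],"grip": 1}
    - {"linear": [0,0,0],"turn": [2.4,-0.5,0],"grip": 1}
    - {"linear": [0,0,0],"turn": [3.6,-0.7,0],"grip": 1}
    - {"linear": [0,0,0],"turn": [4.9,-1,0],"grip": 1}
    - {"linear": [0,0,0],"turn": [4.9,-1,0],"grip": 1}

```text
time: 2.65
tool_pos: [0.4771, 0.1562, 0.3954]
tool_rot: [3.139, 0.525, -1.779]
contact_force: [-0.2, -0.6, -0.3]
opening: 0.0915
```

```bash
python3 log.py
cat > kin.py <<'E'
import numpy as np,json
from scipy.spatial.transform import Rotation as R
from scipy.optimize import least_squares
def fk(q,p):
    d1,a1,L2,a3,L4,lat,d6=p
    # q1 about z; q2,q3,q5 pitch about y ; q4 about forearm ; q6 about tool
    B=R.from_euler('z',q[0])
    pos=B.apply([a1,lat,d1])
    A=B*R.from_euler('y',q[1]); pos=pos+A.apply([0,0,L2])
    A=A*R.from_euler('y',q[2]); pos=pos+A.apply([a3,0,L4])
    A=A*R.from_euler('z',q[3])*R.from_euler('y',q[4])
    pos=pos+A.apply([0,0,d6])
    A=A*R.from_euler('z',q[5])
    return pos,A
D=[json.loads(l) for l in open("log.jsonl")]
def res(p):
    return np.concatenate([fk(d["qpos"],p)[0]-d["tool_pos"] for d in D])
def fit():
    return least_squares(res,[.3,0.,.4,0.,.4,.07,.2])
if __name__=="__main__":
    f=fit();print(np.round(f.x,4),np.abs(f.fun).max())
    for d in D:
        A=fk(d["qpos"],f.x)[1];B=R.from_euler('xyz',d["tool_rot"])
        print(np.round((A.inv()*B).as_rotvec(),3))
E
python3 kin.py
```

```text
time 2.65
qpos [-0.1723  0.1187  1.4742  0.5248  1.5364  1.5908]
tool_pos [0.4771 0.1562 0.3954]
tool_rot [ 3.1388  0.5247 -1.779 ]
contact_force [-0.1525 -0.6432 -0.3419]
opening 0.0915
[0.2229 0.     0.5062 0.0465 0.3796 0.0764 0.3181] 3.999334197146709e-10
[-0.     0.     3.142]
[ 0.    -0.     3.142]
[ 0.    -0.     3.142]
[0.    0.    3.142]
```

Request:
apply_moves:
  increments:
    - {"linear": [15,-5,0],"turn": [-1.2,0.2,0],"grip": 0.5}
    - {"linear": [30,-15,-20],"turn": [-2.4,0.5,0],"grip": 0.5}
    - {"linear": [45,-20,-40],"turn": [-3.6,0.7,0],"grip": 0.5}
    - {"linear": [60,-30,-60],"turn": [-4.9,1,0],"grip": 0.5}
    - {"linear": [60,-30,-75],"turn": [-4.9,1,0],"grip": 0.5}
    - {"linear": [60,-30,-75],"turn": [-4.9,1,0],"grip": 0.5}

```text
time: 3.25
tool_pos: [0.5371, 0.1301, 0.3196]
tool_rot: [3.138, -0.004, -1.77]
contact_force: [0.5, -0.3, 1.0]
opening: 0.049
```

```bash
python3 log.py; python3 - <<'E'
from h import *
import json
s=observe();im=read_camera("wrist");cv2.imwrite("pics/wrist1.png",im[:,:,::-1]);
json.dump({k:list(map(float,s[k])) for k in("tool_pos","tool_rot")},open("w1.json","w"))
cv2.imwrite("pics/wrist1b.png",cv2.resize(im[:,:,::-1],(800,500),interpolation=cv2.INTER_CUBIC))
E
```

```text
time 3.25
qpos [ 0.1004  0.3454  1.265  -0.0025  1.5355  1.8705]
tool_pos [0.5371 0.1301 0.3196]
tool_rot [ 3.1382 -0.0036 -1.7701]
contact_force [ 0.4578 -0.2865  1.0162]
opening 0.049
```

View pics/wrist1b.png

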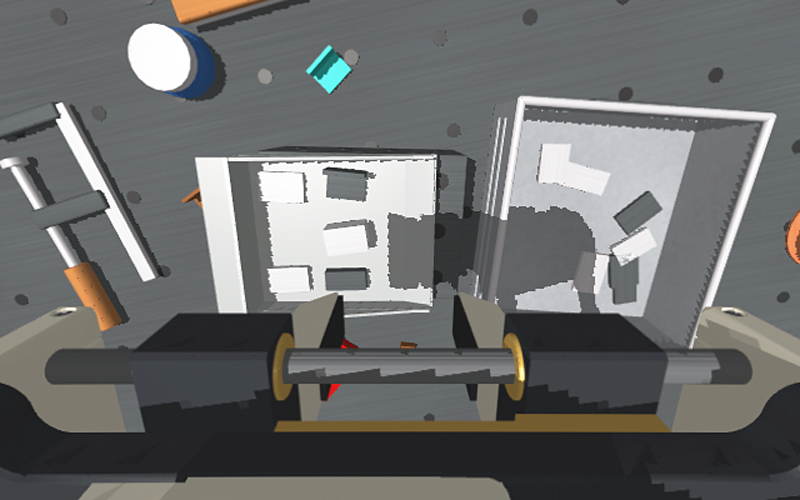

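```bash
python3 - <<'E'
import cv2
im=cv2.imread("pics/wrist1.png")
c=im[70:270,150:260];a=cv2.resize(c,None,fx=3,fy=3,interpolation=cv2.INTER_CUBIC)
c=im[70:270,310:440];b=cv2.resize(c,None,fx=3,fy=3,interpolation=cv2.INTER_CUBIC)
cv2.imwrite("pics/w1c.png",cv2.hconcat([a,b]))
E
```

```text
(no output)
```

View pics/w1c.png

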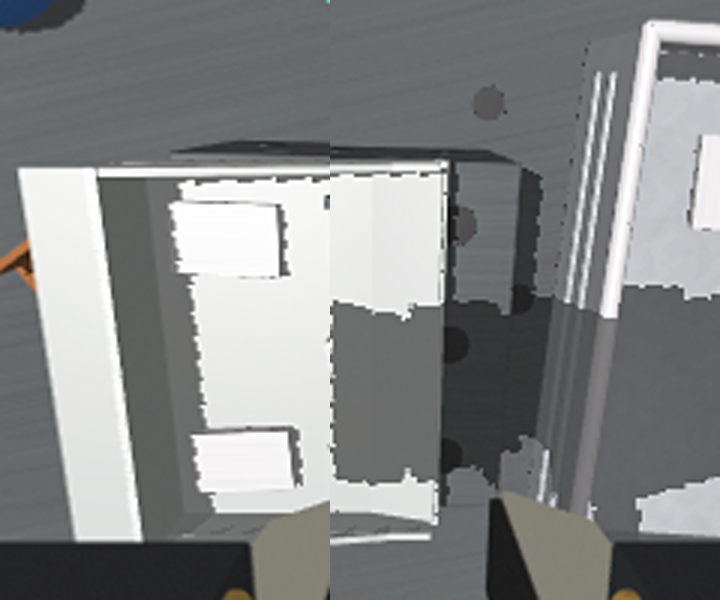

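```bash
cat >> h.py <<'E'
def wrist_P(s):
    from scipy.spatial.transform import Rotation as R
    P=camera_params("wrist");T=np.eye(4);T[:3,:3]=R.from_euler('xyz',s["tool_rot"]).as_matrix();T[:3,3]=s["tool_pos"]
    P["world_to_cam"]=np.linalg.inv(T@P["hand_eye"]);return P
def onzP(P,px,z):
    o,v=ray(None,px,P);return o+v*(z-o[2])/v[2]
E
python3 - <<'E'
from h import *
import json
np.set_printoptions(precision=4,suppress=True)
P=wrist_P(json.load(open("w1.json")))
def c(p):
    x,y=p; return ((x+.5)/3-.5+150,(y+.5)/3-.5+70) if x<330 else ((x-330+.5)/3-.5+310,(y+.5)/3-.5+70)
for n,z,l in (("flange out",.159,[(18,168),(77,540)]),("front",.123,[(446,165),(437,525)]),("riser",.1,[(517,165),(500,490)]),("rim",.098,[(649,45),(607,315),(582,510)]),("wall",.159,[(97,165),(142,540)]),("plates",.122,[(172,204),(282,204),(192,435),(294,430)])):
    q=np.array([onzP(P,c(p),z)[:2] for p in l]);d=q[0]-q[-1];print(n,q.tolist(),np.degrees(np.arctan2(d[1],d[0]))-90,np.linalg.norm(d))
E
```

```text
flange out [[0.6262655260057494, 0.278250090182599], [0.4921222840507966, 0.3046268447558623]] -101.12422182137112 0.13671189613198687
front [[0.5860746145015332, 0.08648097146546292], [0.4419144174543067, 0.1151431306482263]] -101.24499655344395 0.14698190970902927
riser [[0.5785056486906427, 0.05702243271148042], [0.44170101741968903, 0.08495266882595967]] -101.53901262703698 0.1396266637379557
rim [[0.612602019387026, 0.0005327378243176611], [0.5103414144202926, 0.02884686920733731], [0.42388668085098635, 0.05040428579106947]] -104.80306633431137 0.19519387873438054
wall [[0.6220409830146548, 0.25227851279410046], [0.4872159010337238, 0.28074125553939827]] -101.92060423750819 0.13779669972735115
plates [[0.6035076972282678, 0.2453123966458956], [0.5953349283620986, 0.20481092726064556], [0.5131398106046146, 0.26546434586999346], [0.5069650006059386, 0.22437690323329595]] -77.76472564864235 0.09878657376151928
```

```bash
cat > plan.py <<'E'
from kin import *
p=fit().x
lo=np.array([-2.53,-.77,.04,-1,.28,-3.11]);hi=np.array([2.53,2.02,2.7,4.14,2.66,3.11])
Rz=R.from_euler('z',np.pi)
def ik(pos,A,q0):
    def f(q):
        a,b=fk(q,p);return np.r_[(a-pos)*10,((b*Rz).inv()*A).as_rotvec()]
    r=least_squares(f,np.clip(q0,lo+1e-3,hi-1e-3),bounds=(lo,hi));return r.x,np.abs(r.fun).max()
def tool_from_tray(o,A,g=np.array([-.0945,0,.030])):
    return o+A.apply(g),A*R.from_euler('x',np.pi)
def tray_tip(th,yaw,rim,rc):
    # rim: world pos of rim centre at tray mid; rc: rim centre in tray xz
    A=R.from_euler('z',yaw)*R.from_euler('y',th)
    return rim-A.apply([rc[0],0,rc[1]]),A
E
python3 - <<'E'
from plan import *
yaw=np.radians(-105.2);rim=np.array([.4985,.031,.098])
q=np.array(D[-1]["qpos"])
o=np.array([.5315,.185,.1]);pos,A=tool_from_tray(o,R.from_euler('z',np.radians(-101.2)))
q,e=ik(pos,A,q);print("grasp",pos,np.round(q,2),e)
for th in range(0,86,5):
    t=np.radians(th);rc=(.081,-.002+.009*min(1,th/13))
    o,T=tray_tip(t,yaw,rim,rc);pos,A=tool_from_tray(o,T);q,e=ik(pos,A,q);print(th,np.round(o,3),np.round(pos,3),np.round(q,2),round(e,5))
E
```

```text
grasp [0.54985515 0.27770026 0.13      ] [0.34 0.59 1.39 0.   1.16 2.11] 1.6653345369377348e-15
0 [0.52  0.109 0.1  ] [0.545 0.2   0.13 ] [ 0.22  0.53  1.5  -0.    1.11  2.06] 0.0
5 [0.52  0.109 0.104] [0.544 0.197 0.142] [0.17 0.49 1.54 0.09 1.07 1.97] 0.0
10 [0.52  0.109 0.107] [0.543 0.194 0.153] [0.12 0.45 1.58 0.19 1.05 1.87] 0.0
15 [0.519 0.108 0.112] [0.541 0.189 0.166] [0.06 0.42 1.61 0.29 1.04 1.76] 0.0
20 [0.519 0.107 0.119] [0.54  0.183 0.18 ] [0.   0.39 1.65 0.39 1.04 1.65] 0.0
25 [0.519 0.105 0.126] [0.538 0.175 0.193] [-0.06  0.37  1.68  0.49  1.06  1.54] 0.0
30 [0.518 0.102 0.132] [0.535 0.167 0.206] [-0.13  0.35  1.7   0.59  1.09  1.43] 0.0
35 [0.517 0.099 0.139] [0.533 0.157 0.218] [-0.2   0.34  1.73  0.68  1.13  1.32] 0.0
40 [0.516 0.095 0.145] [0.53  0.146 0.228] [-0.27  0.34  1.76  0.77  1.18  1.22] 0.0
45 [0.515 0.091 0.15 ] [0.527 0.135 0.238] [-0.34  0.34  1.78  0.84  1.24  1.12] 0.0
50 [0.514 0.086 0.156] [0.523 0.123 0.247] [-0.4   0.35  1.8   0.91  1.3   1.04] 0.0
55 [0.512 0.081 0.16 ] [0.52  0.11  0.255] [-0.47  0.37  1.81  0.96  1.37  0.96] 0.0
60 [0.511 0.076 0.165] [0.516 0.096 0.261] [-0.53  0.4   1.83  1.    1.44  0.88] 0.0
65 [0.509 0.07  0.168] [0.512 0.082 0.267] [-0.58  0.43  1.84  1.04  1.51  0.81] 0.0
70 [0.507 0.064 0.172] [0.509 0.068 0.271] [-0.63  0.48  1.85  1.07  1.58  0.75] 0.0
75 [0.506 0.058 0.174] [0.505 0.053 0.273] [-0.68  0.52  1.85  1.09  1.65  0.69] 0.0
80 [0.504 0.051 0.177] [0.501 0.039 0.275] [-0.72  0.58  1.85  1.11  1.72  0.64] 0.0
85 [0.502 0.045 0.178] [0.497 0.024 0.275] [-0.75  0.63  1.85  1.12  1.79  0.59] 0.0
```

Request:
apply_moves:
  increments:
    - {"linear": [3,40,0],"turn": [0,0,0],"grip": 0.53}
    - {"linear": [6,80,-10],"turn": [0,0,0],"grip": 0.53}
    - {"linear": [10,115,-40],"turn": [0,0,0],"grip": 0.53}
    - {"linear": [13,147,-80],"turn": [0,0,0],"grip": 0.53}
    - {"linear": [13,147,-115],"turn": [0,0,0],"grip": 0.53}
    - {"linear": [13,147,-125],"turn": [0,0,0],"grip": 0.53}
    - {"linear": [13,147,-125],"turn": [0,0,0],"grip": 0.53}

```text
time: 4.0
tool_pos: [0.5504, 0.2757, 0.197]
tool_rot: [3.141, -0.001, -1.772]
contact_force: [0.3, 0.8, 0.4]
opening: 0.0487
```

```bash
python3 log.py; python3 - <<'E'
from h import *
s=observe()
im=read_camera("wrist");cv2.imwrite("pics/wrist2.png",im[:,:,::-1])
im=read_camera("side")[:,:,::-1];cv2.imwrite("pics/side2.png",cv2.resize(im[80:300,230:430],None,fx=2.7,fy=2.7,interpolation=cv2.INTER_CUBIC))
E
```

```text
time 4.0
qpos [ 3.4040e-01  5.3230e-01  1.3026e+00 -8.0000e-04  1.3078e+00  2.1130e+00]
tool_pos [0.5504 0.2757 0.197 ]
tool_rot [ 3.1411e+00 -1.2000e-03 -1.7723e+00]
contact_force [0.2698 0.7791 0.4323]
opening 0.0487
```

View pics/wrist2.png

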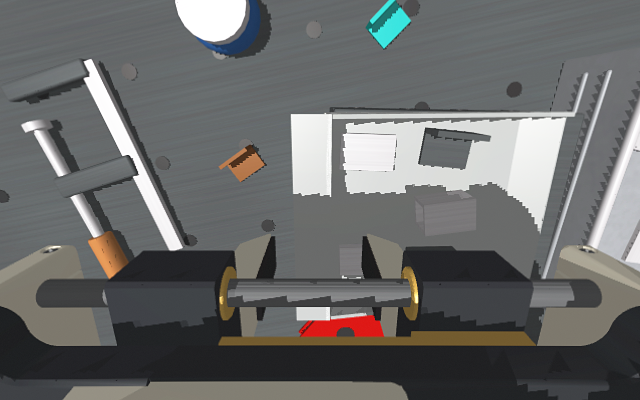

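View pics/side2.png

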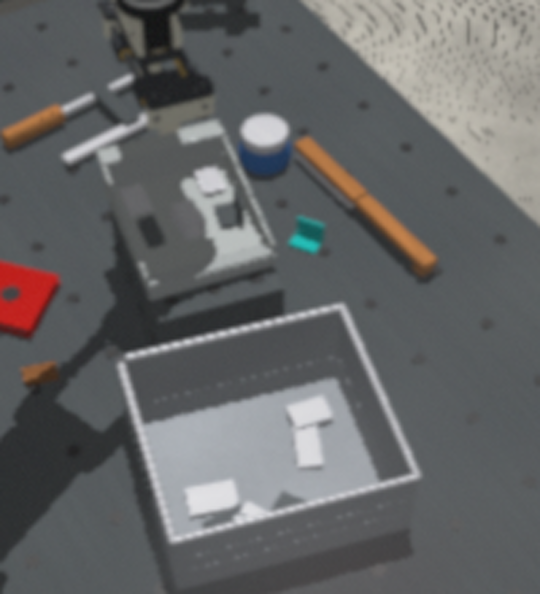

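Request:
apply_moves:
  increments:
    - {"linear": [1,4,-20],"turn": [0,0,0],"grip": 0.53}
    - {"linear": [1,4,-40],"turn": [0,0,0],"grip": 0.53}
    - {"linear": [1,4,-60],"turn": [0,0,0],"grip": 0.53}
    - {"linear": [1,4,-66],"turn": [0,0,0],"grip": 0.53}
    - {"linear": [1,4,-66],"turn": [0,0,0],"grip": 0.53}

```text
time: 4.6
tool_pos: [0.5521, 0.2802, 0.132]
tool_rot: [-3.14, 0.001, -1.772]
contact_force: [-0.2, 0.5, 0.0]
opening: 0.0489
```

```bash
python3 log.py; python3 - <<'E'
from h import *
im=read_camera("wrist");cv2.imwrite("pics/wrist3.png",im[:,:,::-1])
E
```

```text
time 4.6
qpos [ 3.4600e-01  5.9410e-01  1.3817e+00 -2.0000e-04  1.1644e+00  2.1184e+00]
tool_pos [0.5521 0.2802 0.132 ]
tool_rot [-3.1402e+00  6.0000e-04 -1.7724e+00]
contact_force [-0.193   0.5181  0.0089]
opening 0.0489
```

View pics/wrist3.png

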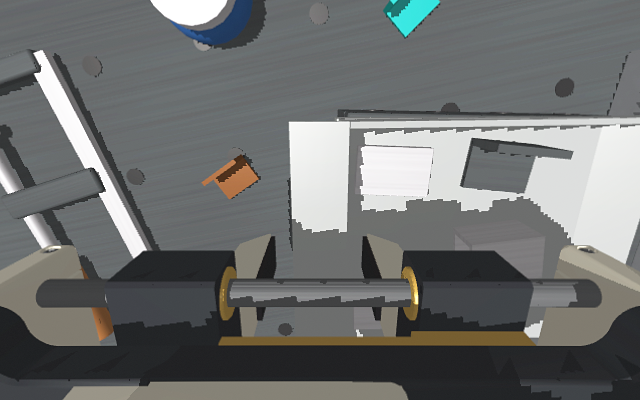

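Request:
apply_moves:
  increments:
    - {"linear": [0,0,0],"turn": [0,0,0],"grip": 0.4}
    - {"linear": [0,0,0],"turn": [0,0,0],"grip": 0.3}
    - {"linear": [0,0,0],"turn": [0,0,0],"grip": 0.2}
    - {"linear": [0,0,0],"turn": [0,0,0],"grip": 0.1}
    - {"linear": [0,0,0],"turn": [0,0,0],"grip": 0.1}
  grip_force: 45

```text
time: 5.15
tool_pos: [0.5515, 0.2803, 0.1314]
tool_rot: [-3.141, -0.001, -1.771]
contact_force: [-0.7, -1.8, 5.0]
opening: 0.0243
```

```bash
python3 log.py
```

```text
time 5.15
qpos [ 3.4680e-01  5.9450e-01  1.3828e+00 -9.0000e-04  1.1640e+00  2.1184e+00]
tool_pos [0.5515 0.2803 0.1314]
tool_rot [-3.1409e+00 -5.0000e-04 -1.7713e+00]
contact_force [-0.6648 -1.8353  5.0363]
opening 0.0243
```

Request:
apply_moves:
  increments:
    - {"linear": [-1,-8,0],"turn": [0,0,-0.06],"grip": 0.1}
    - {"linear": [-2,-16,0],"turn": [0,0,-0.16],"grip": 0.1}
    - {"linear": [-3,-24,0],"turn": [0,0,-0.26],"grip": 0.1}
    - {"linear": [-4,-32,0],"turn": [0,0,-0.36],"grip": 0.1}
    - {"linear": [-5,-40,0],"turn": [0,0,-0.46],"grip": 0.1}
    - {"linear": [-6,-48,0],"turn": [0,0,-0.56],"grip": 0.1}
    - {"linear": [-6,-52,0],"turn": [0,0,-0.6],"grip": 0.1}
    - {"linear": [-6,-52,0],"turn": [0,0,-0.6],"grip": 0.1}

```text
time: 5.95
tool_pos: [0.5459, 0.2288, 0.1314]
tool_rot: [-3.14, 0.002, -1.835]
contact_force: [1.1, 2.7, 4.7]
opening: 0.0245
```

```bash
python3 log.py; python3 - <<'E'
from h import *
im=read_camera("wrist");cv2.imwrite("pics/wrist4.png",im[:,:,::-1])
im=read_camera("top")[:,:,::-1];cv2.imwrite("pics/top4.png",im)
im=read_camera("side")[:,:,::-1];cv2.imwrite("pics/side4.png",im)
cv2.imwrite("pics/side4c.png",cv2.resize(im[110:270,240:400],None,fx=3.7,fy=3.7,interpolation=cv2.INTER_CUBIC))
E
```

```text
time 5.95
qpos [2.6710e-01 5.4810e-01 1.4680e+00 7.0000e-04 1.1235e+00 2.1016e+00]
tool_pos [0.5459 0.2288 0.1314]
tool_rot [-3.1401e+00  1.5000e-03 -1.8348e+00]
contact_force [1.0682 2.7342 4.6745]
opening 0.0245
```

View pics/wrist4.png

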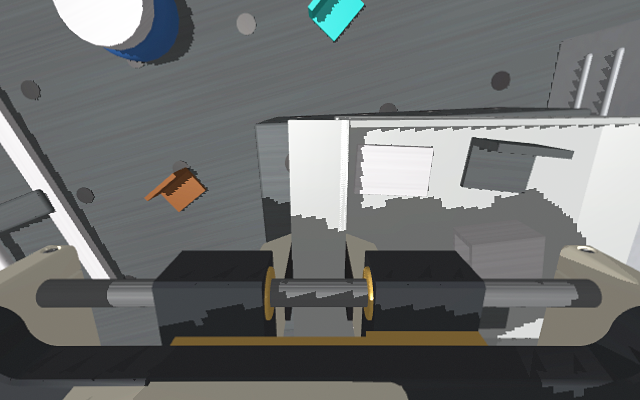

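View pics/side4c.png

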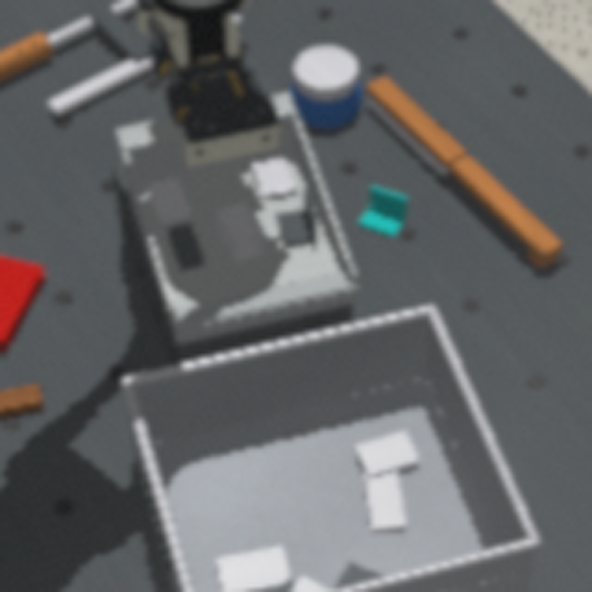

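```bash
python3 - <<'E'
import cv2
im=cv2.imread("pics/top4.png");cv2.imwrite("pics/top4c.png",cv2.resize(im[160:290,190:340],None,fx=4.5,fy=4.5,interpolation=cv2.INTER_CUBIC))
E
```

```text
(no output)
```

View pics/top4c.png

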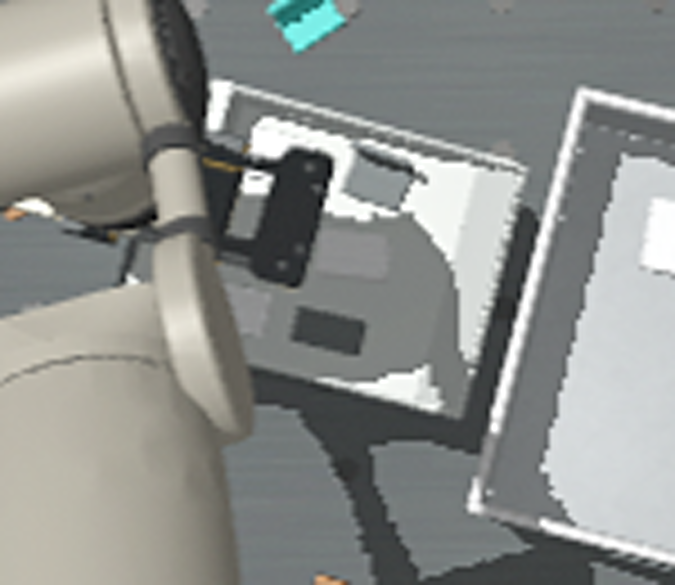

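```bash
python3 - <<'E'
from h import *
def f(l,z):
    q=np.array([onz("top",((a+.5)/4.5-.5+190,(b+.5)/4.5-.5+160),z)[:2] for a,b in l]);d=q[0]-q[1];return q.round(4).tolist(),np.degrees(np.arctan2(d[1],d[0]))-90
print(f([(525,168),(468,415)],.123));print(f([(580,90),(472,505)],.1))
# gray-level edge fit of rim lines from top4
im=cv2.cvtColor(cv2.imread("pics/top0.png"),cv2.COLOR_BGR2GRAY).astype(float)
pts=[]
for r in range(186,270,3):
    xs=np.arange(290,325);row=im[r,290:325]
    g=row-np.median(row);w=np.where(row>180,row-150,0)
    if w.sum()>0: pts.append((np.sum(w*xs)/w.sum(),r))
W=np.array([onz("top",p,.1)[:2] for p in pts])
k=np.polyfit(W[:,0],W[:,1],1);res=W[:,1]-np.polyval(k,W[:,0]);m=abs(res)<.004;k=np.polyfit(W[m,0],W[m,1],1);print(len(pts),m.sum(),k,np.degrees(np.arctan(k[0]))-90,res.std())
E
```

```text
([[0.5678, 0.0299], [0.425, 0.0638]], np.float64(-103.3381527605312))
([[0.6186, -0.0026], [0.3745, 0.0631]], np.float64(-105.05799265398046))
28 23 [-0.02975718  0.02314046] -91.70445812979237 0.0029116029751721467
```

Request:
apply_moves:
  increments:
    - {"linear": [-1,-5,0],"turn": [0,0,-0.02],"grip": 0.1}
    - {"linear": [-2,-10,0],"turn": [0,0,-0.02],"grip": 0.1}
    - {"linear": [-3,-15,0],"turn": [0,0,-0.02],"grip": 0.1}
    - {"linear": [-4,-20,0],"turn": [0,0,-0.02],"grip": 0.1}
    - {"linear": [-4,-20,0],"turn": [0,0,-0.02],"grip": 0.1}

```text
time: 6.6
tool_pos: [0.5418, 0.2091, 0.1314]
tool_rot: [-3.14, 0.002, -1.836]
contact_force: [0.9, 3.5, 5.4]
opening: 0.0245
```

```bash
python3 log.py; python3 - <<'E'
from h import *
im=read_camera("side")[:,:,::-1];cv2.imwrite("pics/side5.png",im)
cv2.imwrite("pics/side5c.png",cv2.resize(im[170:230,260:370],None,fx=7,fy=7,interpolation=cv2.INTER_CUBIC))
E
```

```text
time 6.6
qpos [2.3600e-01 5.2940e-01 1.5018e+00 9.0000e-04 1.1085e+00 2.0719e+00]
tool_pos [0.5418 0.2091 0.1314]
tool_rot [-3.1403e+00  1.6000e-03 -1.8363e+00]
contact_force [0.8536 3.5231 5.3543]
opening 0.0245
```

View pics/side5c.png

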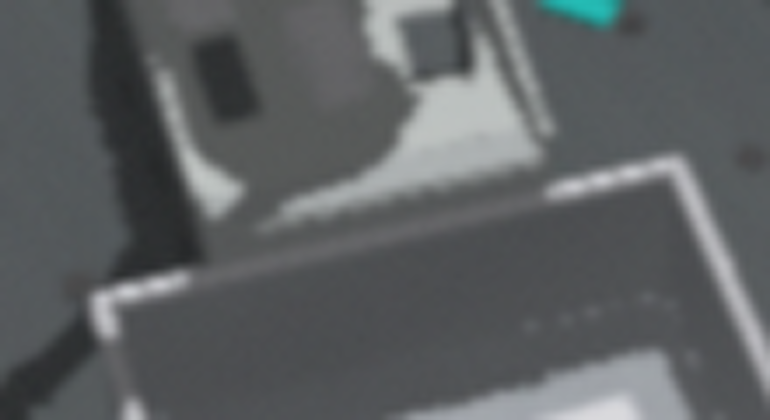

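Request:
apply_moves:
  increments:
    - {"linear": [-0.4,-1.5,0],"turn": [0,0,0],"grip": 0.1}
    - {"linear": [-0.8,-3,0],"turn": [0,0,0],"grip": 0.1}
    - {"linear": [-1.2,-4.5,0],"turn": [0,0,0],"grip": 0.1}
    - {"linear": [-1.2,-4.5,0],"turn": [0,0,0],"grip": 0.1}

```text
time: 7.05
tool_pos: [0.5408, 0.2053, 0.1314]
tool_rot: [-3.14, 0.002, -1.836]
contact_force: [1.1, 6.0, 4.9]
opening: 0.0249
```

Request:
apply_moves:
  increments:
    - {"linear": [-0.3,-1,0],"turn": [0,0,0],"grip": 0.1}
    - {"linear": [-0.3,-1,0],"turn": [0,0,0],"grip": 0.1}

```text
time: 7.25
tool_pos: [0.5405, 0.2045, 0.1314]
tool_rot: [-3.14, 0.003, -1.836]
contact_force: [1.6, 7.1, 4.2]
opening: 0.0251
```

Request:
apply_moves:
  increments:
    - {"linear": [-0.3,-1,0],"turn": [0,0,0],"grip": 0.1}
    - {"linear": [-0.3,-1,0],"turn": [0,0,0],"grip": 0.1}

```text
time: 7.45
tool_pos: [0.5403, 0.2035, 0.1315]
tool_rot: [-3.14, 0.003, -1.836]
contact_force: [1.3, 7.0, 4.4]
opening: 0.0243
```

```bash
python3 log.py; python3 - <<'E'
from h import *
im=read_camera("side")[:,:,::-1];cv2.imwrite("pics/side6.png",im)
a=cv2.resize(im[170:230,260:370],None,fx=5.4,fy=5.4,interpolation=cv2.INTER_CUBIC)
im=read_camera("top")[:,:,::-1];cv2.imwrite("pics/top6.png",im)
b=cv2.resize(im[170:280,260:340],None,fx=4,fy=4,interpolation=cv2.INTER_CUBIC)
cv2.imwrite("pics/s6c.png",a);cv2.imwrite("pics/t6c.png",b)
E
```

```text
time 7.45
qpos [2.2660e-01 5.2310e-01 1.5129e+00 1.7000e-03 1.1027e+00 2.0618e+00]
tool_pos [0.5403 0.2035 0.1315]
tool_rot [-3.1398e+00  2.7000e-03 -1.8359e+00]
contact_force [1.2721 7.0125 4.4257]
opening 0.0243
```

View pics/s6c.png

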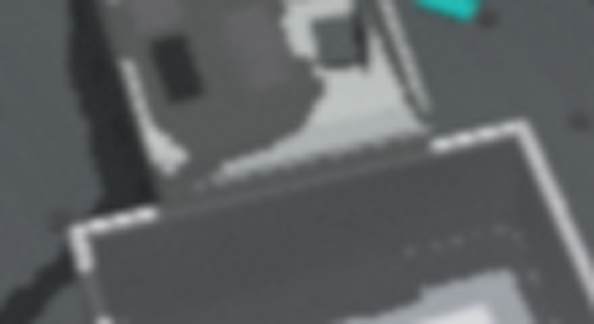

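View pics/t6c.png

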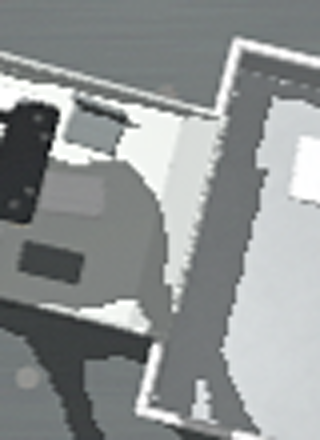

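```bash
python3 - <<'E'
from h import *
g=lambda a,b,z:onz("top",((a+.5)/4-.5+260,(b+.5)/4-.5+170),z)[:2]
r1,r2=g(236,42,.1),g(142,408,.1);u=(r1-r2)/np.linalg.norm(r1-r2);n=np.array([u[1],-u[0]]);print(n)
for p in((222,115),(215,150),(205,190),(180,290),(170,330)):print((g(*p,.123)-r1)@n)
# predicted pixels at current config of front edge vs rim
E
```

```text
[-0.25684502 -0.9664526 ]
0.004426417593096248
0.005676703100423463
0.005834350951705154
0.006222884184453652
0.006376136896545981
```

```bash
python3 - <<'E'
from h import *
g=lambda a,b,z:onz("top",((a+.5)/4-.5+260,(b+.5)/4-.5+170),z)[:2]
print(g(236,42,.1),g(142,408,.1))
a=cv2.imread("pics/top0.png");b=cv2.imread("pics/top6.png")
for sl in ((slice(170,200),slice(310,410)),(slice(260,300),slice(330,410)),(slice(185,290),slice(380,410))):
    print(np.abs(a[sl].astype(int)-b[sl]).mean())
f=lambda im:cv2.resize(im[165:285,235:335],None,fx=4,fy=5,interpolation=cv2.INTER_NEAREST)
cv2.imwrite("pics/cmp.png",cv2.hconcat([f(a),f(b)]))
E
```

```text
[ 0.61723226 -0.00288275] [0.37504895 0.06148003]
0.9448888888888889
0.7160416666666667
0.6202116402116402
```

View pics/cmp.png

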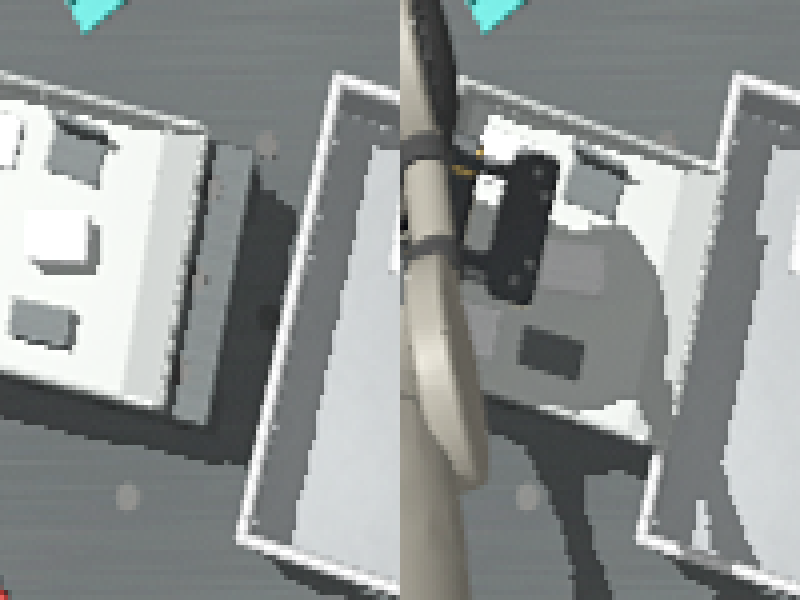

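```bash
python3 - <<'E'
from h import *
P=camera_params("top");W=P["world_to_cam"];print("cam",-W[:3,:3].T@W[:3,3])
print(onz("top",(287,190.6),.123),onz("top",(315,198.6),.123))
# predicted pixels of tray points now
from scipy.spatial.transform import Rotation as R
s=observe();t=s["tool_pos"]
for yaw in(s["tool_rot"][2],):
    A=R.from_euler('z',yaw);o=t-A.apply([-.0948,0,.0315])
    print("o",o)
    for n in("top","side"):
        for q in((.09,.075,.023),(.09,-.075,.023),(.09,.075,.005),(-.107,.075,.059),(-.107,-.075,.059)):
            print(n,q,np.round(proj(n,o+A.apply(q)),1))
E
```

```text
cam [ 0.34992235 -0.01067119  1.34389039]
[0.58545089 0.08043529 0.123     ] [0.5630134  0.00712329 0.123     ]
o [0.51542951 0.11198424 0.09995537]
top (0.09, 0.075, 0.023) [315.6 198.1]
top (0.09, -0.075, 0.023) [301.  253.9]
top (0.09, 0.075, 0.005) [315.7 199.3]
top (-0.107, 0.075, 0.059) [241.1 177. ]
top (-0.107, -0.075, 0.059) [224.7 233.5]
side (0.09, 0.075, 0.023) [339.5 194.1]
side (0.09, -0.075, 0.023) [289.7 205.8]
side (0.09, 0.075, 0.005) [339.4 198. ]
side (-0.107, 0.075, 0.059) [320.3 140.4]
side (-0.107, -0.075, 0.059) [273.3 150.4]
```

Request:
apply_moves:
  increments:
    - {"linear": [-0.3,-1,0],"turn": [0,0,0],"grip": 0.1}
    - {"linear": [-0.3,-1,0],"turn": [0,0,0],"grip": 0.1}

```text
time: 7.75
tool_pos: [0.54, 0.2025, 0.1315]
tool_rot: [-3.14, 0.003, -1.836]
contact_force: [1.9, 6.4, 4.7]
opening: 0.0243
```

Request:
apply_moves:
  increments:
    - {"linear": [-0.3,-1,0],"turn": [0,0,0],"grip": 0.1}
    - {"linear": [-0.3,-1,0],"turn": [0,0,0],"grip": 0.1}

```text
time: 7.95
tool_pos: [0.5397, 0.2015, 0.1315]
tool_rot: [-3.14, 0.003, -1.836]
contact_force: [1.8, 7.3, 5.5]
opening: 0.0246
```

Request:
apply_moves:
  increments:
    - {"linear": [-0.3,-1,0],"turn": [0,0,0],"grip": 0.1}
    - {"linear": [-0.3,-1,0],"turn": [0,0,0],"grip": 0.1}

```text
time: 8.15
tool_pos: [0.5394, 0.2005, 0.1315]
tool_rot: [-3.14, 0.003, -1.836]
contact_force: [1.0, 7.8, 4.4]
opening: 0.0245
```

Request:
apply_moves:
  increments:
    - {"linear": [-0.3,-1,0],"turn": [0,0,0],"grip": 0.1}
    - {"linear": [-0.3,-1,0],"turn": [0,0,0],"grip": 0.1}

```text
time: 8.35
tool_pos: [0.5391, 0.1995, 0.1315]
tool_rot: [-3.14, 0.003, -1.836]
contact_force: [1.9, 7.3, 4.4]
opening: 0.0244
```

Request:
apply_moves:
  increments:
    - {"linear": [-0.3,-1,0],"turn": [0,0,0],"grip": 0.1}
    - {"linear": [-0.3,-1,0],"turn": [0,0,0],"grip": 0.1}

```text
time: 8.55
tool_pos: [0.5389, 0.1985, 0.1315]
tool_rot: [-3.14, 0.003, -1.836]
contact_force: [1.9, 7.2, 5.0]
opening: 0.0244
```

Request:
apply_moves:
  increments:
    - {"linear": [-0.3,-1,0],"turn": [0,0,0],"grip": 0.1}
    - {"linear": [-0.3,-1,0],"turn": [0,0,0],"grip": 0.1}

```text
time: 8.75
tool_pos: [0.5389, 0.1981, 0.1317]
tool_rot: [-3.139, 0.004, -1.836]
contact_force: [2.6, 8.8, 5.3]
opening: 0.0247
```

Request:
apply_moves:
  increments:
    - {"linear": [-0.3,-1,0],"turn": [0,0,0],"grip": 0.1}
    - {"linear": [-0.3,-1,0],"turn": [0,0,0],"grip": 0.1}

```text
time: 8.95
tool_pos: [0.5389, 0.1978, 0.132]
tool_rot: [-3.138, 0.006, -1.836]
contact_force: [4.0, 12.8, 4.8]
opening: 0.0242
```

```bash
python3 log.py; python3 - <<'E'
from h import *
im=read_camera("side")[:,:,::-1];cv2.imwrite("pics/side7.png",im)
a=cv2.resize(im[170:230,260:370],None,fx=5.4,fy=5.4,interpolation=cv2.INTER_CUBIC)
im=read_camera("top")[:,:,::-1];cv2.imwrite("pics/top7.png",im)
b=cv2.resize(im[170:280,260:340],None,fx=4,fy=4,interpolation=cv2.INTER_NEAREST)
cv2.imwrite("pics/s7c.png",a);cv2.imwrite("pics/t7c.png",b)
a=cv2.imread("pics/top0.png");
for sl in ((slice(170,200),slice(320,410)),(slice(260,300),slice(330,410)),(slice(185,290),slice(380,410))):
    print(np.abs(a[sl].astype(int)-im[sl]).mean())
E
```

```text
time 8.95
qpos [0.2163 0.5156 1.5249 0.0041 1.0957 2.0506]
tool_pos [0.5389 0.1978 0.132 ]
tool_rot [-3.1385  0.0057 -1.8362]
contact_force [ 4.0224 12.8317  4.8356]
opening 0.0242
0.6524691358024691
1.3080208333333334
0.6182010582010582
```

View pics/t7c.png

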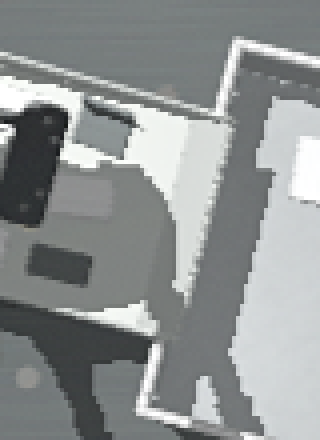

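View pics/s7c.png

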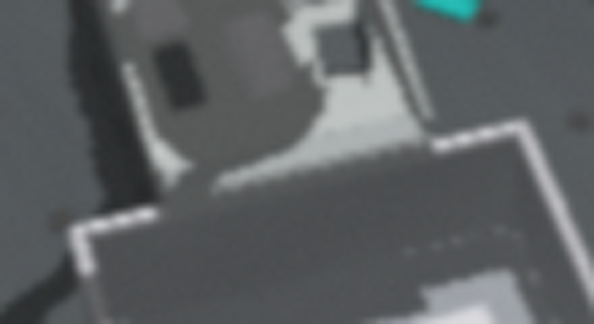

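```bash
cat > tip.py <<'E'
from plan import *
yaw=np.radians(-105.2);rim=np.array([.4935,.0308,.098]);G=np.array([-.0948,0,.0317])
def tcp(th,rcz,rcx=.0807,dz=0):
    o,T=tray_tip(np.radians(th),yaw,rim,(rcx,rcz));return (tool_from_tray(o,T,G)[0]+[0,0,dz])*1000
ax=np.array([np.cos(yaw+np.pi/2),np.sin(yaw+np.pi/2),0])
E
python3 - <<'E'
from tip import *
c0=np.array([538.3,196.5,131.4])
for th in(0,2,4,6,8,10,12,14,16):
    rz=-.002+.009*min(1,th/13)
    print(th,np.round(tcp(th,rz)-c0,1),np.round(ax*th/6,2))
E
```

```text
0 [1.2 3.7 0.3] [ 0. -0.  0.]
2 [0.9 2.5 5. ] [ 0.32 -0.09  0.  ]
4 [0.5 1.2 9.7] [ 0.64 -0.17  0.  ]
6 [ 0.2 -0.2 14.3] [ 0.97 -0.26  0.  ]
8 [-0.3 -1.8 18.9] [ 1.29 -0.35  0.  ]
10 [-0.7 -3.4 23.4] [ 1.61 -0.44  0.  ]
12 [-1.2 -5.1 27.9] [ 1.93 -0.52  0.  ]
14 [-1.7 -7.1 33. ] [ 2.25 -0.61  0.  ]
16 [-2.4 -9.5 38.7] [ 2.57 -0.7   0.  ]
```

Request:
apply_moves:
  increments:
    - {"linear": [1.2,3.7,0.3],"turn": [0,0,0],"grip": 0.1}
    - {"linear": [1.2,3.7,0.3],"turn": [0,0,0],"grip": 0.1}
    - {"linear": [0.9,2.5,5],"turn": [0.32,-0.09,0],"grip": 0.1}
    - {"linear": [0.5,1.2,9.7],"turn": [0.64,-0.17,0],"grip": 0.1}
    - {"linear": [0.2,-0.2,14.3],"turn": [0.97,-0.26,0],"grip": 0.1}
    - {"linear": [-0.3,-1.8,18.9],"turn": [1.29,-0.35,0],"grip": 0.1}
    - {"linear": [-0.7,-3.4,23.4],"turn": [1.61,-0.44,0],"grip": 0.1}
    - {"linear": [-1.2,-5.1,27.9],"turn": [1.93,-0.52,0],"grip": 0.1}
    - {"linear": [-1.2,-5.1,27.9],"turn": [1.93,-0.52,0],"grip": 0.1}

```text
time: 9.95
tool_pos: [0.5364, 0.19, 0.1589]
tool_rot: [3.141, 0.211, -1.838]
contact_force: [2.2, 5.8, 0.9]
opening: 0.0243
```

```bash
python3 log.py; python3 - <<'E'
from h import *
im=read_camera("side")[:,:,::-1];cv2.imwrite("pics/side8.png",im)
a=cv2.resize(im[110:250,240:390],None,fx=4,fy=4,interpolation=cv2.INTER_CUBIC);cv2.imwrite("pics/s8c.png",a)
E
```

```text
time 9.95
qpos [0.0939 0.4298 1.6101 0.2297 1.0384 1.8213]
tool_pos [0.5364 0.19   0.1589]
tool_rot [ 3.141   0.211  -1.8381]
contact_force [2.1978 5.8212 0.8724]
opening 0.0243
```

View pics/s8c.png

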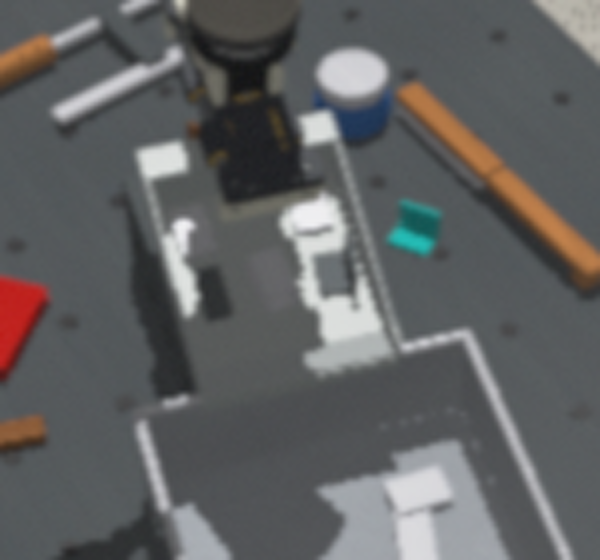

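```bash
python3 - <<'E'
from tip import *
c0=np.array([536.2,189.6,158.9])
for th in(12,14,16,18,20,22,24,26,28,30):
    rz=-.002+.009*min(1,th/13)
    print(th,np.round(tcp(th,rz,.081)-c0,1),np.round(ax*(th-12)/6,2))
E
```

```text
12 [1.  2.  0.5] [ 0. -0.  0.]
14 [0.5 0.  5.6] [ 0.32 -0.09  0.  ]
16 [-0.2 -2.3 11.3] [ 0.64 -0.17  0.  ]
18 [-0.9 -4.8 16.9] [ 0.97 -0.26  0.  ]
20 [-1.6 -7.5 22.4] [ 1.29 -0.35  0.  ]
22 [ -2.4 -10.4  27.9] [ 1.61 -0.44  0.  ]
24 [ -3.2 -13.5  33.2] [ 1.93 -0.52  0.  ]
26 [ -4.1 -16.8  38.4] [ 2.25 -0.61  0.  ]
28 [ -5.  -20.2  43.4] [ 2.57 -0.7   0.  ]
30 [ -6.  -23.8  48.4] [ 2.9  -0.79  0.  ]
```

Request:
apply_moves:
  increments:
    - {"linear": [1.0,2.0,0.5],"turn": [0,0,0],"grip": 0.1}
    - {"linear": [0.5,0,5.6],"turn": [0.32,-0.09,0],"grip": 0.1}
    - {"linear": [-0.2,-2.3,11.3],"turn": [0.64,-0.17,0],"grip": 0.1}
    - {"linear": [-0.9,-4.8,16.9],"turn": [0.97,-0.26,0],"grip": 0.1}
    - {"linear": [-1.6,-7.5,22.4],"turn": [1.29,-0.35,0],"grip": 0.1}
    - {"linear": [-1.6,-7.5,22.4],"turn": [1.29,-0.35,0],"grip": 0.1}

```text
time: 10.6
tool_pos: [0.5341, 0.1817, 0.1805]
tool_rot: [3.139, 0.348, -1.838]
contact_force: [-0.1, 0.2, -1.0]
opening: 0.0244
```

```bash
python3 log.py; python3 - <<'E'
from h import *
im=read_camera("side")[:,:,::-1];cv2.imwrite("pics/side9.png",im)
a=cv2.resize(im[110:250,240:390],None,fx=4,fy=4,interpolation=cv2.INTER_CUBIC);cv2.imwrite("pics/s9c.png",a)
E
```

```text
time 10.6
qpos [9.0000e-04 3.8190e-01 1.6581e+00 3.9120e-01 1.0429e+00 1.6493e+00]
tool_pos [0.5341 0.1817 0.1805]
tool_rot [ 3.1394  0.348  -1.8378]
contact_force [-0.0544  0.2146 -1.0047]
opening 0.0244
```

View pics/s9c.png

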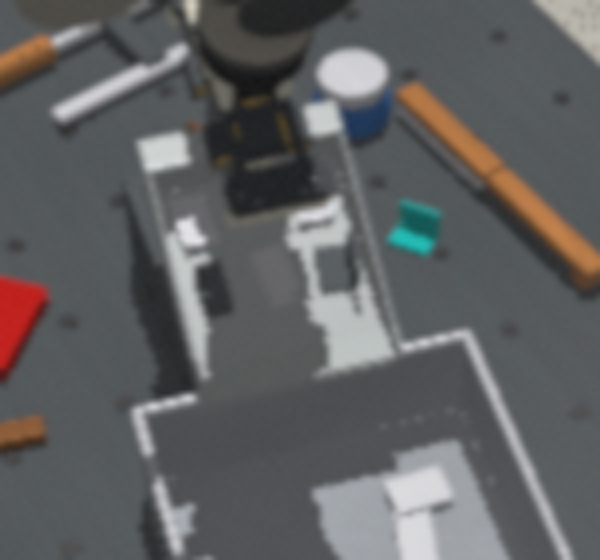

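```bash
python3 - <<'E'
from tip import *
c0=tcp(20,.007,.081)
for th in(22.5,25,27.5,30,32.5,35,37.5,40):print(th,np.round(tcp(th,.007,.081)-c0,1),np.round(ax*(th-20)/6,2))
c0=tcp(40,.007,.081)
for th in range(43,71,3):print(th,np.round(tcp(th,.007,.081)-c0,1),np.round(ax*(th-40)/6,2))
E
```

```text
22.5 [-1.  -3.7  6.8] [ 0.4  -0.11  0.  ]
25 [-2.1 -7.6 13.3] [ 0.8  -0.22  0.  ]
27.5 [ -3.2 -11.8  19.7] [ 1.21 -0.33  0.  ]
30 [ -4.4 -16.3  26. ] [ 1.61 -0.44  0.  ]
32.5 [ -5.7 -21.   32. ] [ 2.01 -0.55  0.  ]
35 [ -7.1 -26.   37.7] [ 2.41 -0.66  0.  ]
37.5 [ -8.5 -31.2  43.3] [ 2.81 -0.76  0.  ]
40 [-10.  -36.6  48.6] [ 3.22 -0.87  0.  ]
43 [-1.9 -6.8  6. ] [ 0.48 -0.13  0.  ]
46 [ -3.8 -13.9  11.7] [ 0.97 -0.26  0.  ]
49 [ -5.8 -21.3  17. ] [ 1.45 -0.39  0.  ]
52 [ -7.9 -29.   21.8] [ 1.93 -0.52  0.  ]
55 [-10.  -36.9  26.3] [ 2.41 -0.66  0.  ]
58 [-12.2 -45.   30.3] [ 2.9  -0.79  0.  ]
61 [-14.5 -53.2  33.8] [ 3.38 -0.92  0.  ]
64 [-16.8 -61.7  36.9] [ 3.86 -1.05  0.  ]
67 [-19.1 -70.3  39.6] [ 4.34 -1.18  0.  ]
70 [-21.5 -79.   41.7] [ 4.83 -1.31  0.  ]
```

Request:
apply_moves:
  increments:
    - {"linear": [-1,-3.7,6.8],"turn": [0.4,-0.11,0],"grip": 0.1}
    - {"linear": [-2.1,-7.6,13.3],"turn": [0.8,-0.22,0],"grip": 0.1}
    - {"linear": [-3.2,-11.8,19.7],"turn": [1.21,-0.33,0],"grip": 0.1}
    - {"linear": [-4.4,-16.3,26],"turn": [1.61,-0.44,0],"grip": 0.1}
    - {"linear": [-5.7,-21,32],"turn": [2.01,-0.55,0],"grip": 0.1}
    - {"linear": [-7.1,-26,37.7],"turn": [2.41,-0.66,0],"grip": 0.1}
    - {"linear": [-8.5,-31.2,43.3],"turn": [2.81,-0.76,0],"grip": 0.1}
    - {"linear": [-10,-36.6,48.6],"turn": [3.22,-0.87,0],"grip": 0.1}
    - {"linear": [-10,-36.6,48.6],"turn": [3.22,-0.87,0],"grip": 0.1}

```text
time: 11.55
tool_pos: [0.5243, 0.1448, 0.2284]
tool_rot: [3.137, 0.697, -1.84]
contact_force: [-0.6, -2.3, -5.1]
opening: 0.0244
```

```bash
python3 log.py; python3 - <<'E'
from h import *
im=read_camera("side")[:,:,::-1];cv2.imwrite("pics/side10.png",im)
a=cv2.resize(im[110:250,240:390],None,fx=4,fy=4,interpolation=cv2.INTER_CUBIC);cv2.imwrite("pics/s10c.png",a)
E
```

```text
time 11.55
qpos [-0.2723  0.3268  1.7672  0.7654  1.1836  1.2149]
tool_pos [0.5243 0.1448 0.2284]
tool_rot [ 3.137   0.6965 -1.84  ]
contact_force [-0.6027 -2.2776 -5.0564]
opening 0.0244
```

View pics/s10c.png

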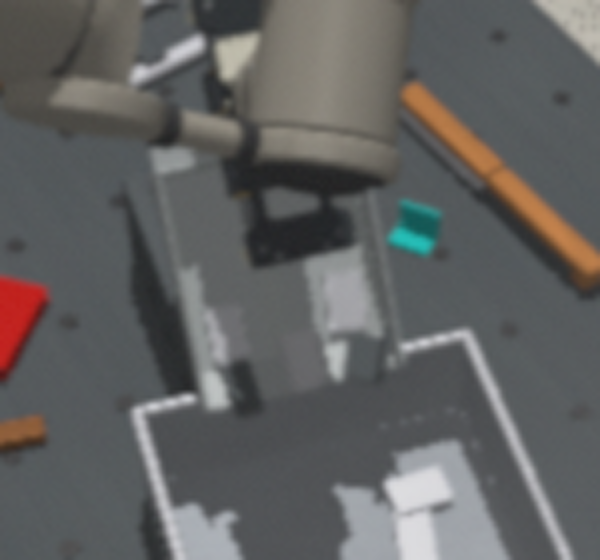

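Request:
apply_moves:
  increments:
    - {"linear": [-1.9,-6.8,6],"turn": [0.48,-0.13,0],"grip": 0.1}
    - {"linear": [-3.8,-13.9,11.7],"turn": [0.97,-0.26,0],"grip": 0.1}
    - {"linear": [-5.8,-21.3,17],"turn": [1.45,-0.39,0],"grip": 0.1}
    - {"linear": [-7.9,-29,21.8],"turn": [1.93,-0.52,0],"grip": 0.1}
    - {"linear": [-10,-36.9,26.3],"turn": [2.41,-0.66,0],"grip": 0.1}
    - {"linear": [-12.2,-45,30.3],"turn": [2.9,-0.79,0],"grip": 0.1}
    - {"linear": [-14.5,-53.2,33.8],"turn": [3.38,-0.92,0],"grip": 0.1}
    - {"linear": [-16.8,-61.7,36.9],"turn": [3.86,-1.05,0],"grip": 0.1}
    - {"linear": [-16.8,-61.7,36.9],"turn": [3.86,-1.05,0],"grip": 0.1}
    - {"linear": [-16.8,-61.7,36.9],"turn": [3.86,-1.05,0],"grip": 0.1}

```text
time: 12.6
tool_pos: [0.5078, 0.0844, 0.2655]
tool_rot: [3.135, 1.115, -1.841]
contact_force: [-0.5, -1.6, -5.2]
opening: 0.0242
```

```bash
python3 log.py; python3 - <<'E'
from h import *
im=read_camera("side")[:,:,::-1];cv2.imwrite("pics/side11.png",im)
a=cv2.resize(im[110:300,240:390],None,fx=3.1,fy=3.1,interpolation=cv2.INTER_CUBIC);cv2.imwrite("pics/s11c.png",a)
im=read_camera("top")[:,:,::-1];cv2.imwrite("pics/top11.png",im)
cv2.imwrite("pics/wrist11.png",read_camera("wrist")[:,:,::-1])
E
```

```text
time 12.6
qpos [-0.5775  0.4205  1.8476  1.027   1.5008  0.8226]
tool_pos [0.5078 0.0844 0.2655]
tool_rot [ 3.1351  1.1145 -1.841 ]
contact_force [-0.5258 -1.5708 -5.2181]
opening 0.0242
```

View pics/s11c.png

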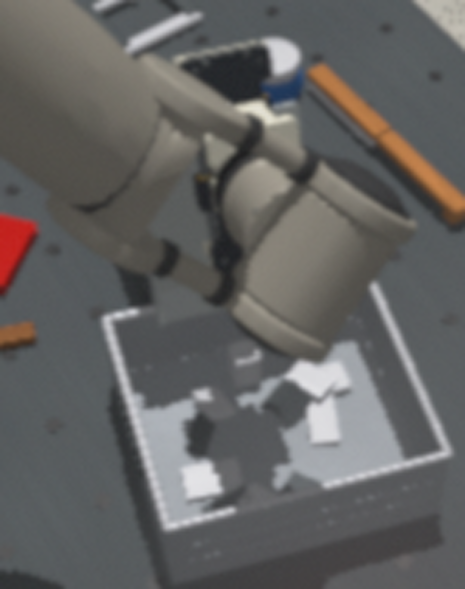

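View pics/wrist11.png

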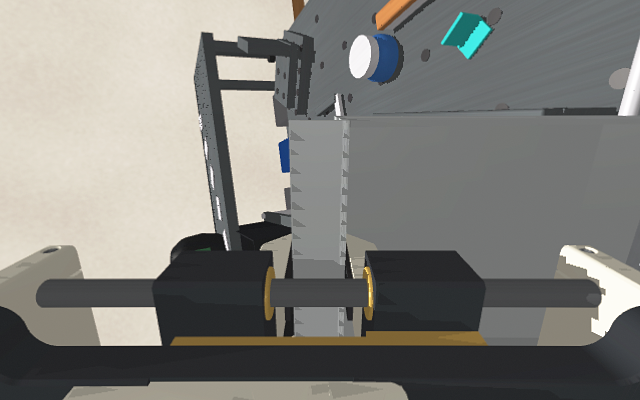

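View pics/top11.png

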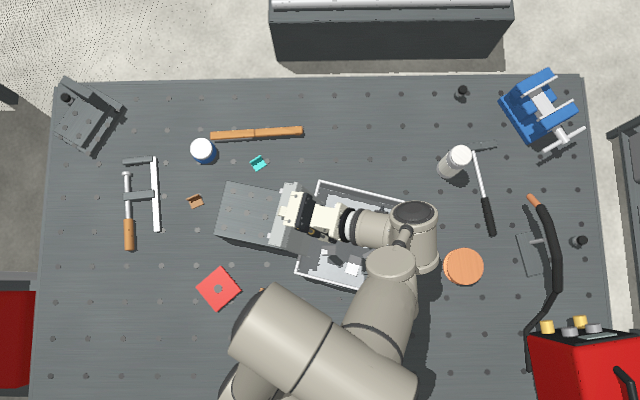

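Request:
apply_moves:
  increments:
    - {"linear": [-2.3,-8.6,2.7],"turn": [0.48,-0.13,0],"grip": 0.1}
    - {"linear": [-4.7,-17.3,4.8],"turn": [0.97,-0.26,0],"grip": 0.1}
    - {"linear": [-4.7,-17.3,4.8],"turn": [0.97,-0.26,0],"grip": 0.1}
    - {"linear": [-4.7,-17.3,4.8],"turn": [0.97,-0.26,0],"grip": 0.1}

```text
time: 13.15
tool_pos: [0.5033, 0.0668, 0.2709]
tool_rot: [3.138, 1.22, -1.839]
contact_force: [-0.7, -3.7, -7.5]
opening: 0.0245
```

```bash
python3 log.py; python3 - <<'E'
from h import *
im=read_camera("side")[:,:,::-1];cv2.imwrite("pics/side12.png",im)
a=cv2.resize(im[190:310,260:400],None,fx=5,fy=5,interpolation=cv2.INTER_CUBIC);a=cv2.convertScaleAbs(a,alpha=1.5,beta=10);cv2.imwrite("pics/s12c.png",a)
E
```

```text
time 13.15
qpos [-0.6404  0.4697  1.8572  1.0627  1.5864  0.7448]
tool_pos [0.5033 0.0668 0.2709]
tool_rot [ 3.1377  1.2204 -1.8391]
contact_force [-0.7427 -3.7112 -7.5288]
opening 0.0245
```

View pics/s12c.png

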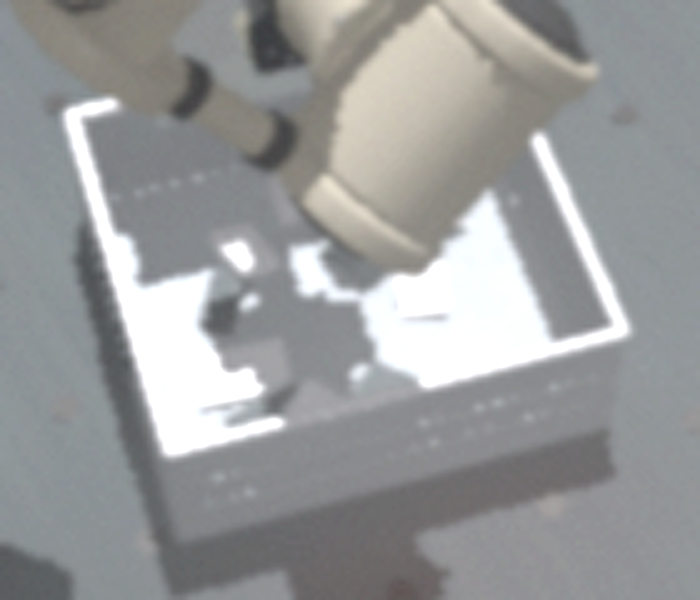

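```bash
python3 - <<'E'
from tip import *
def show(a,l):
    c0=tcp(a,.007,.081)
    for th in l:
        rz=-.002+.009*min(1,th/13);d=np.round(tcp(th,rz,.081)-c0,1);t=np.round(ax*(th-a)/6,2)
        print(th,d.tolist(),t.tolist())
show(70,[66,62,58,54,50,46,42,38,34,30]);show(30,[27,24,21,18,15,12,10,8,6,5]);
show(20,[17,14,12,10,8,6,4,2,0])
E
```

```text
66 [3.2, 11.6, -3.0] [-0.64, 0.17, -0.0]
62 [6.2, 23.0, -6.8] [-1.29, 0.35, -0.0]
58 [9.3, 34.1, -11.5] [-1.93, 0.52, -0.0]
54 [12.2, 44.8, -16.9] [-2.57, 0.7, -0.0]
50 [15.0, 55.2, -23.1] [-3.22, 0.87, -0.0]
46 [17.7, 65.1, -30.0] [-3.86, 1.05, -0.0]
42 [20.2, 74.5, -37.7] [-4.5, 1.22, -0.0]
38 [22.7, 83.4, -45.9] [-5.15, 1.4, -0.0]
34 [24.9, 91.7, -54.9] [-5.79, 1.57, -0.0]
30 [27.0, 99.4, -64.4] [-6.43, 1.75, -0.0]
27 [1.4, 5.3, -7.5] [-0.48, 0.13, -0.0]
24 [2.8, 10.3, -15.2] [-0.97, 0.26, -0.0]
21 [4.0, 14.8, -23.2] [-1.45, 0.39, -0.0]
18 [5.2, 19.0, -31.5] [-1.93, 0.52, -0.0]
15 [6.2, 22.7, -39.9] [-2.41, 0.66, -0.0]
12 [7.0, 25.8, -47.9] [-2.9, 0.79, -0.0]
10 [7.5, 27.6, -52.4] [-3.22, 0.87, -0.0]
8 [7.9, 29.2, -56.9] [-3.54, 0.96, -0.0]
6 [8.4, 30.7, -61.5] [-3.86, 1.05, -0.0]
5 [8.5, 31.5, -63.8] [-4.02, 1.09, -0.0]
17 [1.1, 4.0, -8.3] [-0.48, 0.13, -0.0]
14 [2.1, 7.6, -16.8] [-0.97, 0.26, -0.0]
12 [2.6, 9.6, -21.9] [-1.29, 0.35, -0.0]
10 [3.1, 11.3, -26.4] [-1.61, 0.44, -0.0]
8 [3.5, 13.0, -31.0] [-1.93, 0.52, -0.0]
6 [3.9, 14.5, -35.6] [-2.25, 0.61, -0.0]
4 [4.3, 15.9, -40.2] [-2.57, 0.7, -0.0]
2 [4.7, 17.2, -44.9] [-2.9, 0.79, -0.0]
0 [5.0, 18.4, -49.6] [-3.22, 0.87, -0.0]
```

Request:
apply_moves:
  increments:
    - {"linear": [3.2,11.6,-3.0],"turn": [-0.64,0.17,0],"grip": 0.1}
    - {"linear": [6.2,23,-6.8],"turn": [-1.29,0.35,0],"grip": 0.1}
    - {"linear": [9.3,34.1,-11.5],"turn": [-1.93,0.52,0],"grip": 0.1}
    - {"linear": [12.2,44.8,-16.9],"turn": [-2.57,0.7,0],"grip": 0.1}
    - {"linear": [15,55.2,-23.1],"turn": [-3.22,0.87,0],"grip": 0.1}
    - {"linear": [17.7,65.1,-30],"turn": [-3.86,1.05,0],"grip": 0.1}
    - {"linear": [20.2,74.5,-37.7],"turn": [-4.5,1.22,0],"grip": 0.1}
    - {"linear": [22.7,83.4,-45.9],"turn": [-5.15,1.4,0],"grip": 0.1}
    - {"linear": [24.9,91.7,-54.9],"turn": [-5.79,1.57,0],"grip": 0.1}
    - {"linear": [27,99.4,-64.4],"turn": [-6.43,1.75,0],"grip": 0.1}

```text
time: 14.2
tool_pos: [0.5296, 0.1677, 0.2077]
tool_rot: [3.141, 0.523, -1.835]
contact_force: [-0.4, -1.8, -3.9]
opening: 0.0243
```

Request:
apply_moves:
  increments:
    - {"linear": [0,0,0],"turn": [0,0,0],"grip": 0.1}

```text
time: 14.3
tool_pos: [0.5294, 0.1686, 0.2075]
tool_rot: [3.141, 0.524, -1.832]
contact_force: [-0.2, -2.4, -0.6]
opening: 0.0248
```

```bash
python3 log.py; python3 - <<'E'
from h import *
im=read_camera("side")[:,:,::-1];cv2.imwrite("pics/side13.png",im)
a=cv2.resize(im[120:310,230:410],None,fx=3.1,fy=3.1,interpolation=cv2.INTER_CUBIC);a=cv2.convertScaleAbs(a,alpha=1.2,beta=10);cv2.imwrite("pics/s13c.png",a)
im=read_camera("top")[:,:,::-1];cv2.imwrite("pics/top13.png",im)
cv2.imwrite("pics/t13c.png",cv2.resize(im[150:320,190:420],None,fx=3.4,fy=3.4,interpolation=cv2.INTER_CUBIC))
E
```

```text
time 14.3
qpos [-0.1267  0.3386  1.715   0.5929  1.0918  1.4245]
tool_pos [0.5294 0.1686 0.2075]
tool_rot [ 3.1408  0.524  -1.8322]
contact_force [-0.1699 -2.4307 -0.5806]
opening 0.0248
```

View pics/s13c.png

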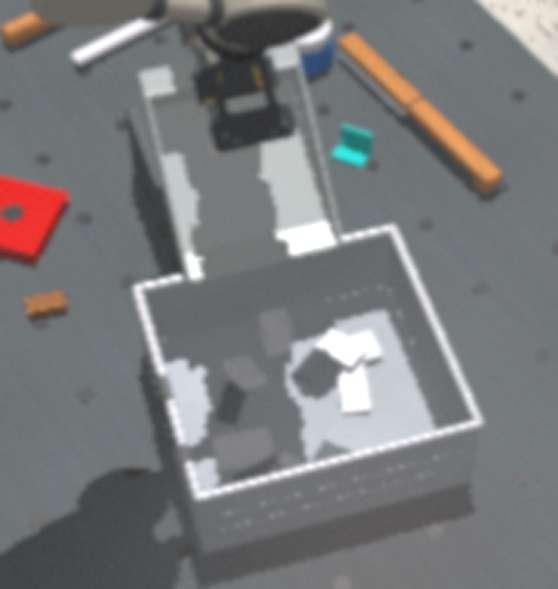

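View pics/t13c.png

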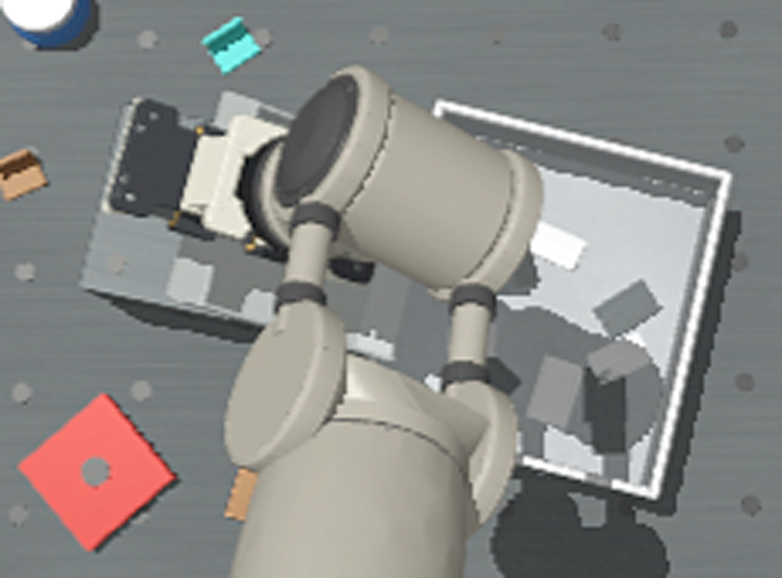

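Request:
apply_moves:
  increments:
    - {"linear": [1.4,5.3,-7.5],"turn": [-0.48,0.13,0],"grip": 0.1}
    - {"linear": [2.8,10.3,-15.2],"turn": [-0.97,0.26,0],"grip": 0.1}
    - {"linear": [4,14.8,-23.2],"turn": [-1.45,0.39,0],"grip": 0.1}
    - {"linear": [4.5,16.3,-26],"turn": [-1.61,0.44,0],"grip": 0.1}
    - {"linear": [4.5,16.3,-26],"turn": [-1.61,0.44,0],"grip": 0.1}

```text
time: 14.9
tool_pos: [0.5342, 0.1826, 0.181]
tool_rot: [3.138, 0.351, -1.837]
contact_force: [-1.7, -1.7, -0.8]
opening: 0.0244
```

```bash
python3 log.py
```

```text
time 14.9
qpos [9.0000e-04 3.8220e-01 1.6572e+00 3.9470e-01 1.0446e+00 1.6472e+00]
tool_pos [0.5342 0.1826 0.181 ]
tool_rot [ 3.1383  0.351  -1.8372]
contact_force [-1.6926 -1.7344 -0.8143]
opening 0.0244
```

Request:
apply_moves:
  increments:
    - {"linear": [1.1,4,-8.3],"turn": [-0.48,0.13,0],"grip": 0.1}
    - {"linear": [2.1,7.6,-16.8],"turn": [-0.97,0.26,0],"grip": 0.1}
    - {"linear": [2.6,9.6,-21.9],"turn": [-1.29,0.35,0],"grip": 0.1}
    - {"linear": [3.1,11.3,-26.4],"turn": [-1.61,0.44,0],"grip": 0.1}
    - {"linear": [3.5,13,-31],"turn": [-1.93,0.52,0],"grip": 0.1}
    - {"linear": [3.9,14.5,-35.6],"turn": [-2.25,0.61,0],"grip": 0.1}
    - {"linear": [4.3,15.9,-40.2],"turn": [-2.57,0.7,0],"grip": 0.1}
    - {"linear": [4.7,17.2,-44.9],"turn": [-2.9,0.79,0],"grip": 0.1}
    - {"linear": [5,18.4,-49.3],"turn": [-3.22,0.87,0],"grip": 0.1}
    - {"linear": [5,18.4,-49.3],"turn": [-3.22,0.87,0],"grip": 0.1}

```text
time: 15.9
tool_pos: [0.5394, 0.2012, 0.1317]
tool_rot: [3.139, 0.002, -1.837]
contact_force: [-0.6, -0.3, 2.1]
opening: 0.0246
```

```bash
python3 log.py
```

```text
time 15.9
qpos [0.2224 0.5224 1.5135 0.0033 1.1072 2.0581]
tool_pos [0.5394 0.2012 0.1317]
tool_rot [ 3.1389e+00  1.9000e-03 -1.8372e+00]
contact_force [-0.6428 -0.2732  2.0703]
opening 0.0246
```

Request:
apply_moves:
  increments:
    - {"linear": [0,0,0],"turn": [0,0,0],"grip": 0.35}
    - {"linear": [0,0,0],"turn": [0,0,0],"grip": 0.5}
    - {"linear": [0,0,0],"turn": [0,0,0],"grip": 0.53}
    - {"linear": [0,0,0],"turn": [0,0,0],"grip": 0.53}
    - {"linear": [0,0,0],"turn": [0,0,0],"grip": 0.53}
    - {"linear": [0,0,0],"turn": [0,0,0],"grip": 0.53}

```text
time: 16.5
tool_pos: [0.5396, 0.2009, 0.1317]
tool_rot: [3.141, 0.001, -1.837]
contact_force: [0.2, 0.6, 0.6]
opening: 0.0488
```

```bash
python3 log.py; python3 - <<'E'
from h import *
cv2.imwrite("pics/wrist14.png",read_camera("wrist")[:,:,::-1])
E
```

```text
time 16.5
qpos [2.2270e-01 5.2210e-01 1.5141e+00 1.3000e-03 1.1059e+00 2.0594e+00]
tool_pos [0.5396 0.2009 0.1317]
tool_rot [ 3.1406e+00  8.0000e-04 -1.8373e+00]
contact_force [0.2041 0.5848 0.6066]
opening 0.0488
```

View pics/wrist14.png

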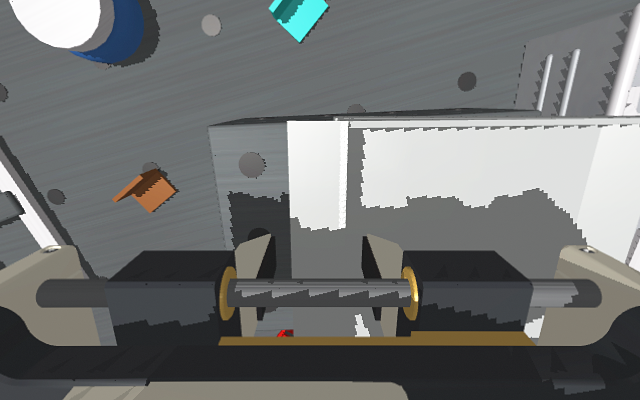

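Fingers are clear on both sides of the flange (flange columns 288–348, fingers at 274 and 364). Rising straight up and moving back, clear of the view.

Request:
apply_moves:
  increments:
    - {"linear": [0,0,20],"turn": [0,0,0],"grip": 0.53}
    - {"linear": [0,0,50],"turn": [0,0,0],"grip": 0.53}
    - {"linear": [0,0,90],"turn": [0,0,0],"grip": 0.53}
    - {"linear": [0,0,130],"turn": [0,0,0],"grip": 0.53}
    - {"linear": [0,10,170],"turn": [0,0,0],"grip": 0.53}
    - {"linear": [-20,40,190],"turn": [0,0,0],"grip": 0.53}
    - {"linear": [-40,80,200],"turn": [0,0,0],"grip": 0.53}
    - {"linear": [-60,120,200],"turn": [0,0,0],"grip": 0.53}
    - {"linear": [-80,150,200],"turn": [0,0,0],"grip": 0.53}
    - {"linear": [-80,150,200],"turn": [0,0,0],"grip": 0.53}

```text
time: 17.55
tool_pos: [0.4569, 0.3544, 0.3318]
tool_rot: [3.139, 0.002, -1.832]
contact_force: [-0.2, -0.4, 0.4]
opening: 0.0484
```

```bash
python3 log.py; python3 - <<'E'
from h import *
im=read_camera("side")[:,:,::-1];cv2.imwrite("pics/side15.png",im)
a=cv2.resize(im[120:310,230:410],None,fx=3.1,fy=3.1,interpolation=cv2.INTER_CUBIC);a=cv2.convertScaleAbs(a,alpha=1.2,beta=10);cv2.imwrite("pics/s15c.png",a)
im=read_camera("top")[:,:,::-1];cv2.imwrite("pics/top15.png",im)
cv2.imwrite("pics/t15c.png",cv2.resize(im[150:320,190:420],None,fx=3.4,fy=3.4,interpolation=cv2.INTER_CUBIC))
E
```

```text
time 17.55
qpos [0.5258 0.391  1.1655 0.0027 1.5853 2.3575]
tool_pos [0.4569 0.3544 0.3318]
tool_rot [ 3.1395e+00  1.8000e-03 -1.8318e+00]
contact_force [-0.1534 -0.3521  0.4432]
opening 0.0484
```

View pics/s15c.png

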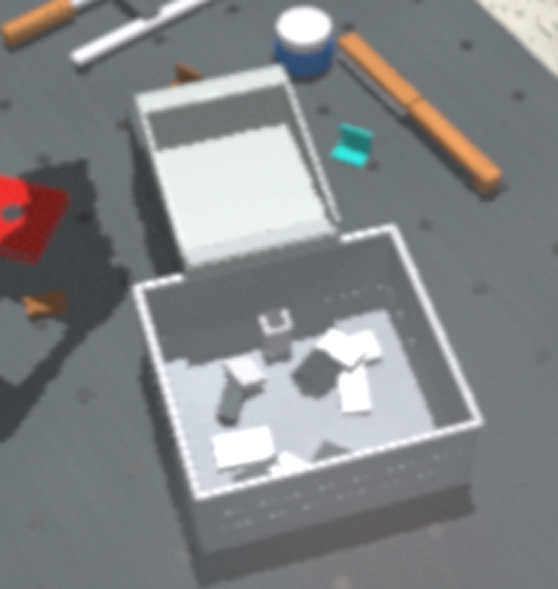

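View pics/t15c.png

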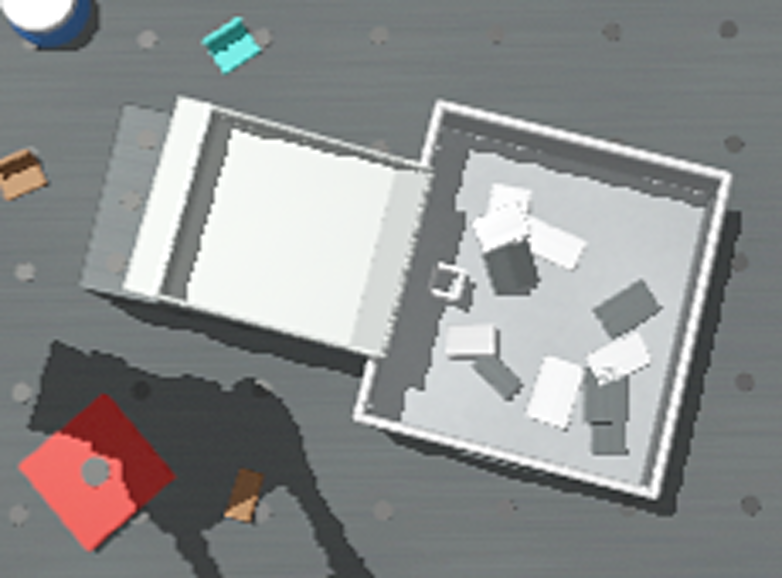

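```bash
python3 - <<'E'
from h import *
a=cv2.imread("pics/top0.png");b=cv2.imread("pics/top15.png")
g=lambda im:np.float32(cv2.cvtColor(im,cv2.COLOR_BGR2GRAY))
w=(slice(240,302),slice(340,412))
print("box shift px",cv2.phaseCorrelate(g(a)[w],g(b)[w]))
print(hand_in())
E
```

```text
box shift px ((0.07020183003358227, 0.04128708046503249), 0.8791430567701658)
the job is handed in; nothing more can be done
None
```

The job was handed in after about 17.7 s, with all five off-cuts in the scrap box and the empty tray released on the riser block. `hand_in()` gives no verdict, so these are my own checks.

**How it went:**
- I gripped the tray by its back wall and hem and slid it about 83 mm, turning it about 4° to line up with the box.
- I then crept forward in 1 mm steps. The runner ends met the rim when the push rose from about 7 N to 13 N, and I backed off about 3 mm.
- I tipped the tray over the rim to about 70°, brought it back down along the same path, let go and moved the arm clear.

**Last checks:**
- **Off-cuts:** the top and side pictures show the tray empty and five new pieces on the box floor.
- **Tray:** it reads as lying flat. The gripper height and tilt just before release matched those from the start of the slide, to under 1 mm and 0.003 rad.
- **Box:** its far corner moved by less than 0.1 pixel in the top picture, which is under 0.3 mm.
- **Bystanders:** the ones in the last enlarged pictures look unmoved. I did not measure them, and the spray can and hammer are outside those crops.
- **Robot:** touching nothing, with contact force near zero.

**Disagreements:**
- The top and wrist cameras put the rim about 5 mm apart, so I found it by touch. Contact came about 5 mm further on than the wrist picture predicted.
- The lip's exact position while tipped was worked out from the arm's pose, not measured.

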